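# Hold a circlip open at its groove on the drive shaft

## Task

One of the two circlips on the mat has lost a lug: put that one in the white scrap dish. Then take the red circlip pliers, pick up the sound circlip by its eyes without touching it with the fingers, spread it and slide it level down over the shaft stub of the drive head, without forcing it, until it is at the groove just above the bearing. Finish there, still holding the pliers squeezed so that the ring stays open at the groove and has not snapped in; leave everything else on the bench where it is.

Things in the scene. Friction and masses are not known exactly. Their poses are not given: they have to be found in the camera images.
- clip: the sound circlip (external snap ring), black spring steel, 4 mm thick, flat on the mat. Relaxed it is about 49 mm wide outside and too narrow for the shaft; two lugs with eyes flank a gap. Origin: underside, centre of the ring; z up, gap to its own -x. Fully spread, its inside is a circle 46.8 mm across about the origin, and its lugs reach from 23 to 36 mm from the origin
- clip_eyes (a point): middle between the two eyes of the relaxed sound circlip, at its upper face, 28 mm from its origin along -x. The eyes are holes 7.5 mm across, right through, centred 6.6 mm either side of this point. It is fixed to the back of the ring and does not move as the ring spreads
- clip_left (a joint): spread of the sound circlip per side, rad: 0 relaxed, about 0.12 to 0.13 with the pliers squeezed to their stop. A stiff spring closes it (each eye then pushes back with about 13 N). Both sides move alike, about a point 26 mm along +x, and each eye goes out by about 6.5 mm
- broken_clip: the broken circlip: same ring, black, 4 mm thick, rigid, but one side has snapped off short, so that the lug on its own -y side is missing. Origin: underside, centre of the ring; z up, gap to its own -x. About 49 mm wide outside along its own y through the origin, where it can be gripped across
- pliers: circlip pliers, red handles, tips bent down 90 degrees, 160 mm long, about 130 g, lying level on the blue case, tips hanging free over its far edge. Origin: on the pivot axis, underside of the levers; x to the tips, z up. Squeezing the handles spreads the tips. Handles: x = -28 to -115 mm, 13 mm high (from the origin's height up), 10 mm thick, parallel at rest
- pliers_grip (a point): point between the handles where to grip the pliers across: 64 mm behind the pivot, at mid height of the handles (6.5 mm above the origin). Over both handles they measure 52 mm here at rest, about 23 mm squeezed to the stop
- pliers_tips (a point): midway between the tips at rest, level with their flat shoulders: 45 mm ahead of the pivot, 18 mm below the origin, fixed to the pivot. Below each shoulder (11 mm across) is a pin 4 mm thick, 3.6 mm long; the pins stand 6.6 mm either side of this point at rest (as the relaxed eyes do), about 16 mm squeezed to the stop. Pins go down into the eyes until the shoulders sit on the lugs
- pliers_left (a joint): turn of each lever, rad: 0 handles open and tips together (a spring keeps it there up to about 18 N a handle at the grip point), 0.22 handles squeezed to their stop, tips spread (about 24 N, with the clip 34 N; a 45 N grip keeps it on the stop). Both sides move alike
- drive: white cast drive head of a rotary evaporator, fixed, standing on a square aluminium foot (130 mm), with its output shaft stub up and a grey motor lying to its own +x. Origin: under the foot, on the shaft axis
- groove (a point): lower edge of the circlip groove on the shaft axis, 100 mm above the table. The groove is 5 mm high, cut in the hollow aluminium shaft, 44 mm across; the top face of the steel bearing is 0.5 mm below this point, all round the shaft, 80 mm across
- shaft_top (a point): centre of the shaft's top end, 19.5 mm above the groove point; the top 3 mm are chamfered
- mat: flat pale green-blue service mat, 270 x 300 x 3 mm; origin under its centre
- case: closed blue parts case on which the pliers lie, 60 x 74 x 32 mm; origin under its centre
- scrap_dish: round white ceramic dish for scrap, 130 mm across the rim, 38 mm high, open at the top; origin under its centre
- spare_bearing: steel ball bearing, ring 52 mm across, 15 mm high, lying on the mat; origin under its centre
- screwdriver: yellow-handled screwdriver, 160 mm, on the table; origin on its underside
- amber_bottle: amber glass bottle, 68 mm wide, 150 mm high, on the right; origin under its centre
- flask: glass conical flask, 82 mm wide, 110 mm high, at the back; origin under its centre
- boss_clamp: grey boss-head clamp with a blue screw and a steel rod, about 130 mm long, on the table; origin under its block

How it is judged:
On the way, in this order (a step that is already met when the one before it is completed fails the run):
1. the broken circlip lies in the scrap dish, let go (horizontal distance between broken_clip and scrap_dish below 0.055 m and height (world z) of broken_clip below 0.045 m and contact force between broken_clip and the fingers below 0.1 N and contact force between broken_clip and scrap_dish above 0.05 N), for 0.2 s.
2. the sound circlip is lifted off the mat, spread on the pliers' tips (value of joint clip_left above 0.08 rad and contact force between pliers and clip above 2 N and contact force between pliers and the fingers above 5 N and height (world z) of clip above 0.03 m), for 0.2 s.
At the end, for the whole second after the job is handed in: broken clip in the scrap dish; sound clip round the shaft: within 5 mm of its axis, underside -2 to +3 mm from the groove edge, level within 0.12 rad, still, spread over 0.08 rad by the pliers (over 2 N), fingers on the pliers over 5 N; drive head feels under 3 N of pliers, 12 N of clip (all of step 1 and value of joint clip_left above 0.08 rad and contact force between pliers and clip above 2 N and contact force between pliers and the fingers above 5 N and horizontal distance between clip and groove below 0.005 m and z of clip in the frame of groove between -0.002 and 0.003 m and angle between clip's own z axis and vertical below 0.12 rad and contact force between pliers and drive below 3 N and contact force between clip and drive below 12 N and linear speed of clip below 0.03 m/s and contact force between clip and the fingers below 0.5 N); the arm keeps its last pose, push and grip.
It fails at once if a bystander is moved by more than 30 mm (distance of any of spare_bearing, screwdriver, amber_bottle, flask, boss_clamp from where it was at the start of the episode above 0.03 m).
It fails at once if the sound circlip is touched with the fingers (contact force between clip and the fingers above 1 N).
It fails at once if the sound circlip is forced against the drive head (over 25 N) (contact force between clip and drive above 25 N).
It fails at once if the pliers are forced against the drive head (over 25 N) (contact force between pliers and drive above 25 N).
It also fails if it takes over 61 s, if anything falls off the work surface, if the arm or the gripper's body presses on something with over 40 N, if the wrist force passes 120 N, or if a joint passes its speed limit or range.

## Robot

A 7-joint arm with a two-finger parallel gripper is mounted at the origin on the work surface. World frame = base frame: x ahead of the robot, y to its left, z up, the work surface at z = 0. Lengths are in m, angles in rad, forces in N, time in s.
With the tool pointing down it reaches from about 0.425 to 0.925 m from the base axis. Payload 6.8 kg.
Tool frame: the origin (TCP) lies between the finger pads; the fingertips stand r.tcp_to_tips ahead of it and the grasp point (between the pads) lies 3 mm ahead of it (r.tcp_to_tips is the distance from the TCP to the fingertips, in m); z points along the fingers, y is the line along which they close (so a half turn about z gives the same grasp; the last joint's range is limited). The gripper opens to 85 mm and grips with 20 to 120 N. Pads are 22 mm wide; open, the fingers measure 114 mm over their backs; the gripper's body (76 mm by 85 mm) begins 54 mm behind the grasp point. The pads swing forward as they close: fully open they stand 13 mm farther back than shut.
Start: joints at [1.05, 0.477, 0.022, 1.555, -0.011, 1.109, -0.083], TCP at [0.271, -0.618, 0.253] pointing down, gripper open.
Joint ranges: [-2.96, 2.96], [-0.34, 2.1], [-1.41, 1.46], [0.24, 2.44], [-1.37, 4.51], [0.17, 1.92], [-2.96, 2.96]. Speed limits (rad/s): [2.39, 2.39, 3.14, 3.14, 3.14, 3.14, 3.14].

## Interface

Orientations are given as a rotation vector (axis times angle).
In Python, from bench import r gives the robot as it stands. The module is installed in compiled form; this text tells all that it offers.
- The arm moves only by the tool step_arm, never from a script. Its argument "moves" is a list of rows, each an object of numbers: "rx", "ry", "rz": the turn, a rotation vector about the tool's x, y, z in degrees; "dx", "dy", "dz": the shift along the tool's x, y, z in mm; "gripper": the opening, from -1 (shut) to 1 (fully open). In form: [{"rx": .., "ry": .., "rz": .., "dx": .., "dy": .., "dz": .., "gripper": ..}, ...]. A call has 1 to 20 rows; each row shifts and turns the commanded pose from where the row before left it, along the tool's axes as they then stand; what a row does not reach is not made up. A row lasts 1/8 s, in which the tool goes at most 62.5 mm and 10.7 degrees, less where a joint would pass 70% of its speed; a pose out of reach is approached as far as the arm can. A call is refused whole if a number of a shift passes 62.5 or a number of a turn 10.7, either way. A call with a gripper value outside its range is refused whole. The fingers move at their own pace and stop on an object; "grip_force" is the grip in N (left out, the last holds). Time passes only in rows, so rows that do not move let the fingers close. It gives the time, the measured TCP pose, the force, the opening and the grip force at its end, in the units of the state.
- r.get_obs(): the state, without advancing time (a new reading comes with each control period).
- r.grab_frame(name): name is "side" or "top"; returns the picture (400x640x3 uint8, blue, green, red); there is no depth.
- r.camera_info(name): a dict with "mtx" (3x3 intrinsics, pixels), "D" ([k1, k2, p1, p2, k3] as OpenCV has them; the pictures are not rectified), "rvec" (rotation vector, rad) and "tvec" (3), from world to camera coordinates, as OpenCV has them. Camera axes: x right, y down, z forward; pixel columns grow to the right and rows downward; lengths in m; the calibration is good to about 2 mm. A picture is of the moment at which its call begins. camera_info takes no time and is no camera call.
- r.hand_in(): hands the job in; it is judged then, once.
The state is a dict: "clock": time; "joints": joint angles; "qvel": joint speeds; "tau": joint torques, N m; "tcp_pos": TCP position; "orientation": TCP orientation; "contact_force": force on the tool from outside, world axes, zero at the start; "moment": the same for the moment, N m; "grip_width": finger opening in m; "gripper_force": force on a finger pad.
Only numpy, scipy, OpenCV 4.12 (cv2) and the standard library are available. Lean on these libraries where they do the work, as an engineer would, in place of code of your own. Each camera call takes 0.05 s, during which the arm holds its last target. There are 200 camera calls.

## Working session

There is one attempt and no reset: what is moved stays moved. The work goes in short steps, Python scripts to look and compute and a tool call to move; the robot and the scene stay as the last step left them, time stands still between calls to the robot, and variables do not carry over. Pictures are saved under pics/ and viewed, at most 10 in all, crops included, and the job is handed in when it is done.

Besides the shell and the picture viewer there is one more tool, called after ">>>" by a JSON object that holds its "name" and its "arguments", one argument or row to a line. step_arm: Moves the arm, as the interface text tells. Its arguments: {"type":"object","properties":{"moves":{"type":"array","items":{"type":"object","properties":{"rx":{"type":"number"},"ry":{"type":"number"},"rz":{"type":"number"},"dx":{"type":"number"},"dy":{"type":"number"},"dz":{"type":"number"},"gripper":{"type":"number"}}}},"grip_force":{"type":"number"}},"required":["moves"]}

```bash
mkdir -p pics
cat > h.py <<'E'
from bench import r
import numpy as np, cv2
from scipy.spatial.transform import Rotation as R
def grab(n,f=None):
    im=r.grab_frame(n)
    if f: cv2.imwrite('pics/'+f,im)
    return im
def ray(n,px,z):
    c=r.camera_info(n);M=cv2.Rodrigues(np.array(c['rvec'],float))[0];t=np.array(c['tvec'],float).ravel()
    u=cv2.undistortPoints(np.array(px,float).reshape(-1,1,2),np.array(c['mtx'],float),np.array(c['D'],float)).reshape(-1,2)
    d=np.c_[u,np.ones(len(u))]@M; o=-M.T@t
    return o+d*((z-o[2])/d[:,2])[:,None]
def proj(n,P):
    c=r.camera_info(n)
    return cv2.projectPoints(np.array(P,float).reshape(-1,1,3),np.array(c['rvec'],float),np.array(c['tvec'],float),np.array(c['mtx'],float),np.array(c['D'],float))[0].reshape(-1,2)
def tri(pa,pb):
    a0,a1=ray('top',[pa],0)[0],ray('top',[pa],.2)[0];b0,b1=ray('side',[pb],0)[0],ray('side',[pb],.2)[0]
    A=np.c_[a1-a0,-(b1-b0)];s=np.linalg.lstsq(A,b0-a0,rcond=None)[0]
    p,q=a0+s[0]*(a1-a0),b0+s[1]*(b1-b0);return (p+q)/2,np.linalg.norm(p-q)
def pose():
    o=r.get_obs();return np.array(o['tcp_pos']),R.from_rotvec(o['orientation'])
def move(p,yaw=None):
    "mm in tool axes to world p; yaw of tool y axis"
    q,Q=pose();print('tool shift mm',np.round(Q.inv().apply(np.array(p)-q)*1000,1),Q.as_matrix().round(3).tolist())
E
python3 - <<'E'
from h import *
np.set_printoptions(suppress=True,precision=4)
t=grab('top','t0.png');s=grab('side','s0.png')
o=r.get_obs();print(o,r.tcp_to_tips)
for n in('top','side'):
    c=r.camera_info(n);M=cv2.Rodrigues(np.array(c['rvec'],float))[0];print(n,-M.T@np.array(c['tvec']).ravel(),c['mtx'],c['D'])
E
```

```text
{'clock': 0.1, 'joints': array([ 1.0499,  0.4777,  0.0223,  1.5563, -0.0115,  1.1093, -0.0831]), 'qvel': array([-0.0005, -0.0016,  0.0002, -0.0032,  0.001 ,  0.0002, -0.0008]), 'tau': array([  0.0043, -59.776 ,   1.6135, -28.1955,   0.0128,   0.005 ,
        -0.    ]), 'tcp_pos': array([ 0.2706, -0.6178,  0.2524]), 'orientation': array([-3.0734, -0.6435,  0.0007]), 'contact_force': array([0.6061, 0.0097, 0.0598]), 'moment': array([ 0.0136,  0.0073, -0.0216]), 'gripper_force': 0.0, 'grip_width': 0.08540885219970318} 0.022
top [ 0.3894 -0.0385  1.1806] [[420.9961   0.     326.6294]
 [  0.     420.9961 204.0464]
 [  0.       0.       1.    ]] [-0.0564  0.      0.      0.      0.    ]
side [ 0.5309 -1.0897  0.7363] [[371.8008   0.     320.2957]
 [  0.     371.8008 196.0418]
 [  0.       0.       1.    ]] [-0.087  0.     0.     0.     0.   ]
```

View pics/t0.png

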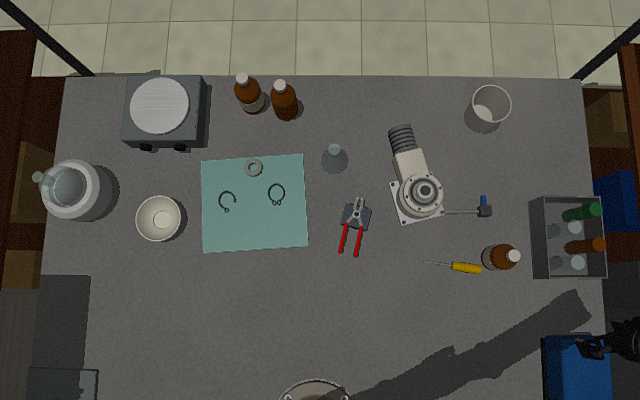

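View pics/s0.png

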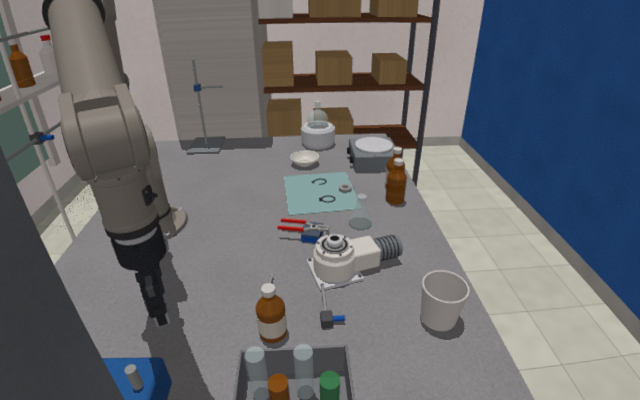

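The top view shows clips at about (228,200) and (277,194), the dish at (160,218), the pliers at (355,225) and the shaft at (425,191). I'll zoom in to tell the clips apart.

Run:
```python
from h import *
t=cv2.imread('pics/t0.png')
a=cv2.resize(t[175:225,210:300],None,fx=8,fy=8,interpolation=cv2.INTER_CUBIC)[:, :720]
b=cv2.resize(t[185:260,325:450],None,fx=6,fy=6,interpolation=cv2.INTER_CUBIC)
cv2.imwrite('pics/c1.png',cv2.convertScaleAbs(a,alpha=1.6));cv2.imwrite('pics/c2.png',cv2.convertScaleAbs(b,alpha=1.4))
```

```text
(no output)
```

View pics/c1.png

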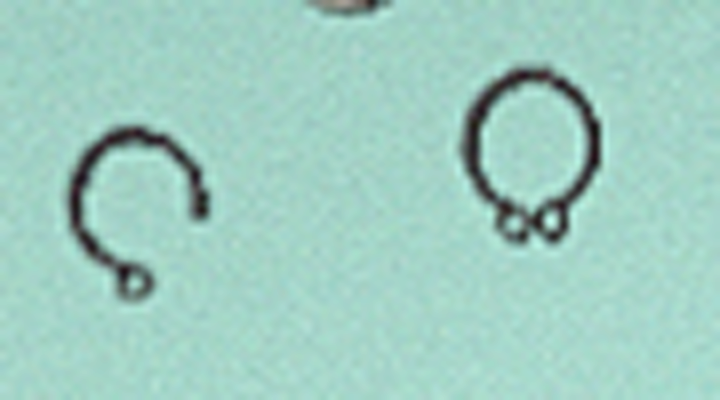

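View pics/c2.png

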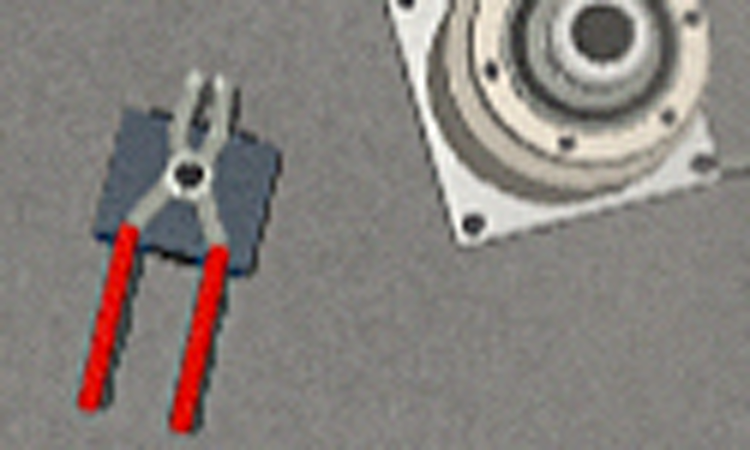

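The left clip, with its only lug at (227,210), is the broken one. The right clip has both lugs, at (274,203) and (279,203). The pliers' pivot is at (356,214) with the tips at the top, and the shaft is at (425.5,190.5).

```bash
cat > m.py <<'E'
from h import *
np.set_printoptions(suppress=True,precision=4)
def clips(t):
    g=t.astype(float).min(2) if 0 else t[...,1].astype(float)
    out=[]
    for (x0,x1,y0,y1) in ((212,242,184,216),(262,292,178,210)):
        p=g[y0:y1,x0:x1];bg=np.median(p);w=np.clip(bg-p-25,0,None);ys,xs=np.nonzero(w)
        out.append((np.c_[xs+x0,ys+y0],w[ys,xs]))
    return out
E
python3 - <<'E'
from m import *
from scipy.optimize import least_squares
t=cv2.imread('pics/t0.png');s=cv2.imread('pics/s0.png')
for k,(px,w) in enumerate(clips(t)):
    P=ray('top',px,.006)[:,:2]
    f=lambda q:np.sqrt(w)*np.clip(np.hypot(*(P-q[:2]).T)-q[2],-.004,.004)
    c=np.r_[np.average(P,axis=0,weights=w)+[.005,0],.0225]
    c=least_squares(f,c,loss='soft_l1',f_scale=.01).x
    d=np.hypot(*(P-c[:2]).T);m=d>c[2]+.004
    print(k,'circ',c,'outliers centroid',np.average(P[m],axis=0,weights=w[m]),m.sum(),'all',np.average(P,axis=0,weights=w))
    v=np.average(P[m],axis=0,weights=w[m])-c[:2];print(np.hypot(*v),np.degrees(np.arctan2(v[1],v[0])))
# eyes, from zoomed crop (8x from 210,175)
e=lambda u,v:(210+(u+.5)/8-.5,175+(v+.5)/8-.5)
print('eyes',ray('top',[e(513,222),e(552,222)],.007),'ring',ray('top',[e(533,138)],.006))
e=lambda u,v:(325+(u+.5)/6-.5,185+(v+.5)/6-.5)
print('tips',ray('top',[e(194,76),e(221,79)],.03),'pivot',ray('top',[e(188,174)],.045))
print('handle ends',ray('top',[e(90,405),e(182,428),e(126,230),e(216,250)],.045))
print('shaft',ray('top',[e(601,32)],.1195))
hsv=cv2.cvtColor(t,cv2.COLOR_BGR2HSV);m=cv2.inRange(hsv,(0,200,120),(8,255,255))|cv2.inRange(hsv,(172,200,120),(180,255,255))
n,l,st,ce=cv2.connectedComponentsWithStats(m)
for i in range(1,n):
    if st[i,4]>40:
        ys,xs=np.nonzero(l==i);P=ray('top',np.c_[xs,ys],.045)[:,:2];c=P.mean(0);u=np.linalg.svd(P-c)[2][0];print('handle',ce[i],c,u,np.ptp((P-c)@u))
g=cv2.cvtColor(t[195:245,130:190],cv2.COLOR_BGR2GRAY);m=(g>150).astype(np.uint8)
ct=max(cv2.findContours(m,0,1)[0],key=cv2.contourArea);el=cv2.fitEllipse(ct);print('dish',el,ray('top',[(el[0][0]+130,el[0][1]+195)],.038))
cv2.imwrite('pics/s1.png',cv2.resize(s[210:300,260:420],None,fx=5,fy=5,interpolation=cv2.INTER_CUBIC))
E
```

```text
0 circ [0.6046 0.2632 0.0233] outliers centroid [0.576  0.2633] 14 all [0.6071 0.267 ]
0.028565156735887987 179.82131286028724
1 circ [0.6267 0.1223 0.0234] outliers centroid [0.6013 0.1204] 29 all [0.6241 0.1229]
0.02546105343327168 -175.69521570457334
eyes [[0.5982 0.1279 0.007 ]
 [0.5983 0.1141 0.007 ]] ring [[0.6288 0.1219 0.006 ]]
tips [[ 0.6103 -0.1068  0.03  ]
 [ 0.609  -0.1193  0.03  ]] pivot [[ 0.5621 -0.1031  0.045 ]]
handle ends [[ 0.4571 -0.0591  0.045 ]
 [ 0.4472 -0.1003  0.045 ]
 [ 0.5362 -0.075   0.045 ]
 [ 0.5275 -0.1157  0.045 ]]
shaft [[ 0.6139 -0.2762  0.1195]]
handle [342.5333 237.5   ] [ 0.4965 -0.0669] [-0.9752  0.2212] 0.08206447042726152
handle [357.7826 240.913 ] [ 0.4877 -0.1081] [-0.9769  0.2137] 0.0833232841690392
dish ((32.71648406982422, 22.652416229248047), (25.638568878173828, 27.277591705322266), 12.035477638244629) [[0.5468 0.432  0.038 ]]
```

View pics/s1.png

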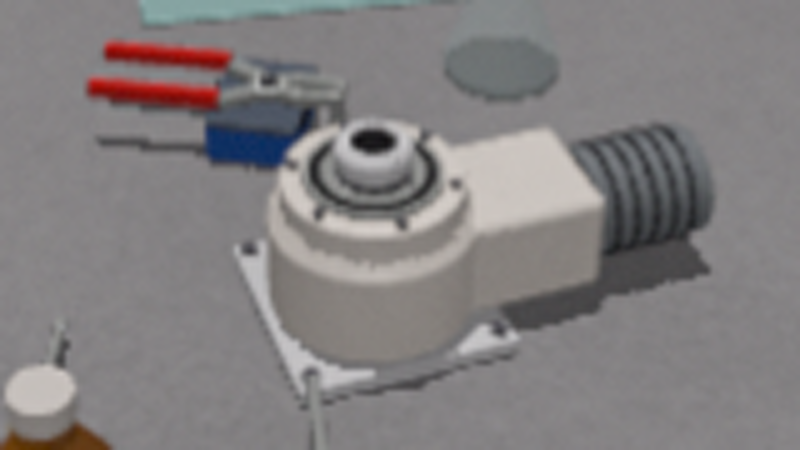

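The side view shows the shaft stub rising from the bearing, the motor to its right and away, and the pliers lying level on the case. First I'll go to the broken clip.

```bash
cat >> h.py <<'E'
def plan(p,yaw=None,mod=180,n=None):
    "tool y axis to yaw (deg, world; mod 180 or 360); prints rz then tool shift after the turn"
    q,Q=pose();M=Q.as_matrix();cur=np.degrees(np.arctan2(M[1,1],M[0,1]))
    d=0 if yaw is None else (yaw-cur+mod/2)%mod-mod/2
    Q2=R.from_euler('z',d,degrees=True)*Q
    sh=Q2.inv().apply(np.array(p)-q)*1000
    print('tcp',q.round(4),'yaw_y %.2f'%cur,'zaxis',M[:,2].round(4),'rz %.2f'%-d,'then shift',sh.round(1),'per %d'%(n or 1),(sh/(n or 1)).round(2))
E
python3 - <<'E'
from h import *
plan([.6046,.2632,.1],-77,n=18)
E
```

```text
tcp [ 0.2706 -0.6178  0.2524] yaw_y -66.35 zaxis [-8.0e-04  1.5e-03 -1.0e+00] rz 10.65 then shift [ 523.7 -783.1  153.7] per 18 [ 29.09 -43.5    8.54]
```

>>> {"name": "step_arm", "arguments": {
  "moves": [
    {"rz": 10.65, "gripper": 0.5},
    {"dx": 32.7, "dy": -48.9},
    {"dx": 32.7, "dy": -48.9},
    {"dx": 32.7, "dy": -48.9},
    {"dx": 32.7, "dy": -48.9},
    {"dx": 32.7, "dy": -48.9},
    {"dx": 32.7, "dy": -48.9},
    {"dx": 32.7, "dy": -48.9},
    {"dx": 32.7, "dy": -48.9},
    {"dx": 32.7, "dy": -48.9},
    {"dx": 32.7, "dy": -48.9},
    {"dx": 32.7, "dy": -48.9},
    {"dx": 32.7, "dy": -48.9},
    {"dx": 32.7, "dy": -48.9},
    {"dx": 32.7, "dy": -48.9},
    {"dx": 32.7, "dy": -48.9},
    {"dx": 32.7, "dy": -48.9, "dz": 40},
    {"dz": 55},
    {"dz": 55},
    {"dz": 0}
  ],
  "grip_force": 30
}}

```text
invalid input at $.moves[0]: expected keys rx, ry, rz, dx, dy, dz, gripper
```

Run:
```python
from h import *
plan([.6046,.2632,.03],-77)
o=r.get_obs();print(o['grip_width'],o['contact_force'],o['joints'])
```

```text
tcp [ 0.2706 -0.6178  0.2524] yaw_y -66.35 zaxis [-8.0e-04  1.5e-03 -1.0e+00] rz 10.65 then shift [ 523.7 -783.   223.7] per 1 [ 523.67 -782.96  223.67]
0.08540885219970318 [0.60614046 0.0097411  0.05981661] [ 1.04989537  0.47768545  0.02234049  1.55634981 -0.01150863  1.10932106
 -0.083099  ]
```

>>> {"name": "step_arm", "arguments": {
  "moves": [
    {"rx": 0, "ry": 0, "rz": 10.65, "dx": 0, "dy": 0, "dz": 0, "gripper": 0.5},
    {"rx": 0, "ry": 0, "rz": 0, "dx": 32.7, "dy": -48.9, "dz": 0, "gripper": 0.5},
    {"rx": 0, "ry": 0, "rz": 0, "dx": 32.7, "dy": -48.9, "dz": 0, "gripper": 0.5},
    {"rx": 0, "ry": 0, "rz": 0, "dx": 32.7, "dy": -48.9, "dz": 0, "gripper": 0.5},
    {"rx": 0, "ry": 0, "rz": 0, "dx": 32.7, "dy": -48.9, "dz": 0, "gripper": 0.5},
    {"rx": 0, "ry": 0, "rz": 0, "dx": 32.7, "dy": -48.9, "dz": 0, "gripper": 0.5},
    {"rx": 0, "ry": 0, "rz": 0, "dx": 32.7, "dy": -48.9, "dz": 0, "gripper": 0.5},
    {"rx": 0, "ry": 0, "rz": 0, "dx": 32.7, "dy": -48.9, "dz": 0, "gripper": 0.5},
    {"rx": 0, "ry": 0, "rz": 0, "dx": 32.7, "dy": -48.9, "dz": 0, "gripper": 0.5},
    {"rx": 0, "ry": 0, "rz": 0, "dx": 32.7, "dy": -48.9, "dz": 0, "gripper": 0.5},
    {"rx": 0, "ry": 0, "rz": 0, "dx": 32.7, "dy": -48.9, "dz": 0, "gripper": 0.5},
    {"rx": 0, "ry": 0, "rz": 0, "dx": 32.7, "dy": -48.9, "dz": 0, "gripper": 0.5},
    {"rx": 0, "ry": 0, "rz": 0, "dx": 32.7, "dy": -48.9, "dz": 0, "gripper": 0.5},
    {"rx": 0, "ry": 0, "rz": 0, "dx": 32.7, "dy": -48.9, "dz": 0, "gripper": 0.5},
    {"rx": 0, "ry": 0, "rz": 0, "dx": 32.7, "dy": -48.9, "dz": 0, "gripper": 0.5},
    {"rx": 0, "ry": 0, "rz": 0, "dx": 32.7, "dy": -48.9, "dz": 0, "gripper": 0.5},
    {"rx": 0, "ry": 0, "rz": 0, "dx": 32.7, "dy": -48.9, "dz": 40, "gripper": 0.5},
    {"rx": 0, "ry": 0, "rz": 0, "dx": 0, "dy": 0, "dz": 55, "gripper": 0.5},
    {"rx": 0, "ry": 0, "rz": 0, "dx": 0, "dy": 0, "dz": 55, "gripper": 0.5},
    {"rx": 0, "ry": 0, "rz": 0, "dx": 0, "dy": 0, "dz": 0, "gripper": 0.5}
  ],
  "grip_force": 30
}}

```text
clock: 2.6
tcp_pos: [0.5987, 0.2532, 0.1034]
orientation: [3.118, 0.356, -0.015]
contact_force: [-0.7, -0.1, -0.3]
grip_width: 0.0638
gripper_force: 0.0
```

Run:
```python
from h import *
plan([.6046,.2632,.03],-77)
o=r.get_obs();print(o['grip_width'],o['contact_force'],o['joints'])
```

```text
tcp [0.5987 0.2532 0.1034] yaw_y -76.98 zaxis [-0.0092 -0.0046 -0.9999] rz 0.02 then shift [ 8.7 -8.6 73.3] per 1 [ 8.72 -8.64 73.26]
0.06378556758936439 [-0.69163072 -0.08815595 -0.2744855 ] [-0.24535208  0.62899679 -0.35135489  1.70695029  0.26862183  0.8638595
 -2.05606683]
```

>>> {"name": "step_arm", "arguments": {
  "moves": [
    {"rx": 0, "ry": 0, "rz": 0, "dx": 8.7, "dy": -8.6, "dz": 30, "gripper": 0.5},
    {"rx": 0, "ry": 0, "rz": 0, "dx": 0, "dy": 0, "dz": 30, "gripper": 0.5},
    {"rx": 0, "ry": 0, "rz": 0, "dx": 0, "dy": 0, "dz": 14, "gripper": 0.5},
    {"rx": 0, "ry": 0, "rz": 0, "dx": 0, "dy": 0, "dz": 2, "gripper": 0.5},
    {"rx": 0, "ry": 0, "rz": 0, "dx": 0, "dy": 0, "dz": 0, "gripper": 0.5}
  ]
}}

```text
clock: 3.22
tcp_pos: [0.6096, 0.2657, 0.0338]
orientation: [-3.121, -0.355, -0.003]
contact_force: [-0.2, 0.3, 0.4]
grip_width: 0.0642
gripper_force: 0.0
```

Run:
```python
from h import *
plan([.6046,.2632,.024],-77)
s=grab('side');u=proj('side',[[.6046,.2632,.02]])[0].astype(int);print(u)
cv2.imwrite('pics/s2.png',cv2.resize(s[u[1]-40:u[1]+30,u[0]-50:u[0]+50],None,fx=7,fy=7,interpolation=cv2.INTER_CUBIC))
print(r.get_obs()['contact_force'])
```

```text
tcp [0.6096 0.2657 0.0338] yaw_y -77.02 zaxis [ 2.e-03  9.e-04 -1.e+00] rz -0.02 then shift [-5.4  1.3  9.8] per 1 [-5.43  1.33  9.82]
[319 177]
[-0.50486258 -0.06861094 -0.17952699]
```

View pics/s2.png

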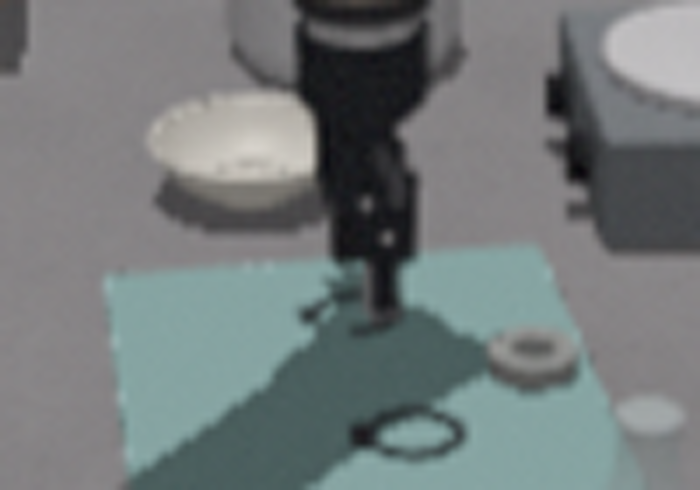

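The gripper is over the broken clip (fingers at crop (380,300)), and the sound clip at (415,430) is well clear.

>>> {"name": "step_arm", "arguments": {
  "moves": [
    {"rx": 0, "ry": 0, "rz": 0, "dx": -5.4, "dy": 1.3, "dz": 4, "gripper": 0.5},
    {"rx": 0, "ry": 0, "rz": 0, "dx": 0, "dy": 0, "dz": 4, "gripper": 0.5},
    {"rx": 0, "ry": 0, "rz": 0, "dx": 0, "dy": 0, "dz": 0, "gripper": 0.5},
    {"rx": 0, "ry": 0, "rz": 0, "dx": 0, "dy": 0, "dz": 0, "gripper": 0.5}
  ]
}}

```text
clock: 3.78
tcp_pos: [0.6037, 0.263, 0.0242]
orientation: [-3.121, -0.356, -0.0]
contact_force: [0.0, 0.7, 0.4]
grip_width: 0.064
gripper_force: 0.0
```

>>> {"name": "step_arm", "arguments": {
  "moves": [
    {"rx": 0, "ry": 0, "rz": 0, "dx": 1, "dy": 0, "dz": 2.5, "gripper": 0.5},
    {"rx": 0, "ry": 0, "rz": 0, "dx": 0, "dy": 0, "dz": 0, "gripper": 0.5},
    {"rx": 0, "ry": 0, "rz": 0, "dx": 0, "dy": 0, "dz": 0, "gripper": 0.3},
    {"rx": 0, "ry": 0, "rz": 0, "dx": 0, "dy": 0, "dz": 0, "gripper": 0.24},
    {"rx": 0, "ry": 0, "rz": 0, "dx": 0, "dy": 0, "dz": 0, "gripper": 0.24}
  ]
}}

```text
clock: 4.4
tcp_pos: [0.6046, 0.2631, 0.0217]
orientation: [3.121, 0.356, 0.0]
contact_force: [0.9, 0.1, -0.7]
grip_width: 0.053
gripper_force: 0.0
```

Not touching the mat yet; a little lower and close.

>>> {"name": "step_arm", "arguments": {
  "moves": [
    {"rx": 0, "ry": 0, "rz": 0, "dx": 0, "dy": 0, "dz": 0.7, "gripper": 0.24},
    {"rx": 0, "ry": 0, "rz": 0, "dx": 0, "dy": 0, "dz": 0, "gripper": 0.1},
    {"rx": 0, "ry": 0, "rz": 0, "dx": 0, "dy": 0, "dz": 0, "gripper": 0.0},
    {"rx": 0, "ry": 0, "rz": 0, "dx": 0, "dy": 0, "dz": 0, "gripper": 0.0}
  ],
  "grip_force": 25
}}

```text
clock: 4.9
tcp_pos: [0.6053, 0.2637, 0.0226]
orientation: [-3.121, -0.356, -0.003]
contact_force: [-1.7, -1.8, 10.8]
grip_width: 0.0477
gripper_force: 28.1
```

>>> {"name": "step_arm", "arguments": {
  "moves": [
    {"rx": 0, "ry": 0, "rz": 0, "dx": 0, "dy": 0, "dz": -20, "gripper": 0.0},
    {"rx": 0, "ry": 0, "rz": 0, "dx": 0, "dy": 0, "dz": -40, "gripper": 0.0},
    {"rx": 0, "ry": 0, "rz": 0, "dx": -3, "dy": -30, "dz": -20, "gripper": 0.0},
    {"rx": 0, "ry": 0, "rz": 0, "dx": -5, "dy": -50, "dz": 0, "gripper": 0.0},
    {"rx": 0, "ry": 0, "rz": 0, "dx": -5, "dy": -50, "dz": 0, "gripper": 0.0},
    {"rx": 0, "ry": 0, "rz": 0, "dx": -5.7, "dy": -46.7, "dz": 0, "gripper": 0.0},
    {"rx": 0, "ry": 0, "rz": 0, "dx": 0, "dy": 0, "dz": 0, "gripper": 0.0},
    {"rx": 0, "ry": 0, "rz": 0, "dx": 0, "dy": 0, "dz": 30, "gripper": 0.0},
    {"rx": 0, "ry": 0, "rz": 0, "dx": 0, "dy": 0, "dz": 25, "gripper": 0.0},
    {"rx": 0, "ry": 0, "rz": 0, "dx": 0, "dy": 0, "dz": 0, "gripper": 0.0}
  ]
}}

```text
clock: 6.15
tcp_pos: [0.5461, 0.4289, 0.0444]
orientation: [3.119, 0.354, -0.005]
contact_force: [0.3, -0.1, 0.1]
grip_width: 0.0476
gripper_force: 25.9
```

Run:
```python
from h import *
plan([.5468,.432,.045])
s=grab('side');u=proj('side',[[.5468,.432,.02]])[0].astype(int)
cv2.imwrite('pics/s3.png',cv2.resize(s[u[1]-40:u[1]+30,u[0]-50:u[0]+50],None,fx=7,fy=7,interpolation=cv2.INTER_CUBIC))
```

```text
tcp [0.5461 0.4289 0.0444] yaw_y -77.05 zaxis [-0.0026 -0.0033 -1.    ] rz 0.00 then shift [ 1.3 -2.8 -0.6] per 1 [ 1.34 -2.83 -0.58]
```

View pics/s3.png

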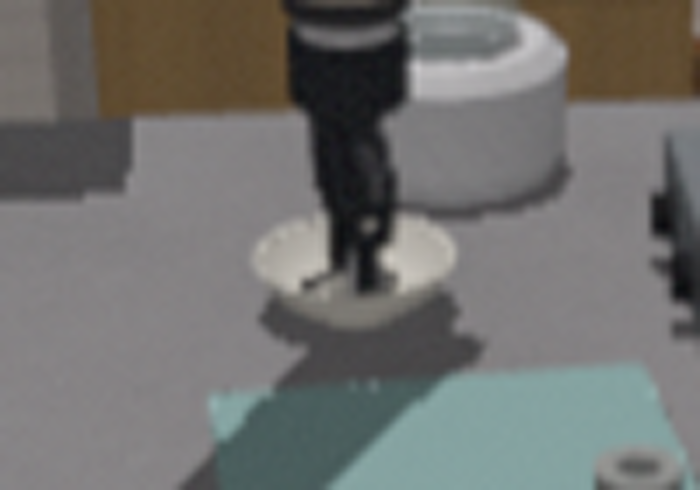

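The broken clip hangs between the fingers inside the dish (crop (350,280)). I'll release it and go to the pliers.

>>> {"name": "step_arm", "arguments": {
  "moves": [
    {"rx": 0, "ry": 0, "rz": 0, "dx": 0, "dy": 0, "dz": 0, "gripper": 0.3},
    {"rx": 0, "ry": 0, "rz": 0, "dx": 0, "dy": 0, "dz": 0, "gripper": 0.4},
    {"rx": 0, "ry": 0, "rz": 0, "dx": 0, "dy": 0, "dz": 0, "gripper": 0.4},
    {"rx": 0, "ry": 0, "rz": 0, "dx": 0, "dy": 0, "dz": -30, "gripper": 0.4},
    {"rx": 0, "ry": 0, "rz": 8.52, "dx": 0, "dy": 0, "dz": -50, "gripper": 0.65},
    {"rx": 0, "ry": 0, "rz": 8.52, "dx": 0, "dy": 0, "dz": 0, "gripper": 0.65},
    {"rx": 0, "ry": 0, "rz": 8.52, "dx": 0, "dy": 0, "dz": 0, "gripper": 0.65},
    {"rx": 0, "ry": 0, "rz": 0, "dx": 6.7, "dy": 51.6, "dz": 0, "gripper": 0.65},
    {"rx": 0, "ry": 0, "rz": 0, "dx": 6.7, "dy": 51.6, "dz": 0, "gripper": 0.65},
    {"rx": 0, "ry": 0, "rz": 0, "dx": 6.7, "dy": 51.6, "dz": 0, "gripper": 0.65},
    {"rx": 0, "ry": 0, "rz": 0, "dx": 6.7, "dy": 51.6, "dz": 0, "gripper": 0.65},
    {"rx": 0, "ry": 0, "rz": 0, "dx": 6.7, "dy": 51.6, "dz": 0, "gripper": 0.65},
    {"rx": 0, "ry": 0, "rz": 0, "dx": 6.7, "dy": 51.6, "dz": 0, "gripper": 0.65},
    {"rx": 0, "ry": 0, "rz": 0, "dx": 6.7, "dy": 51.6, "dz": 0, "gripper": 0.65},
    {"rx": 0, "ry": 0, "rz": 0, "dx": 6.7, "dy": 51.6, "dz": 0, "gripper": 0.65},
    {"rx": 0, "ry": 0, "rz": 0, "dx": 6.7, "dy": 51.6, "dz": 0, "gripper": 0.65},
    {"rx": 0, "ry": 0, "rz": 0, "dx": 6.7, "dy": 51.6, "dz": 0, "gripper": 0.65},
    {"rx": 0, "ry": 0, "rz": 0, "dx": 0, "dy": 0, "dz": 0, "gripper": 0.65},
    {"rx": 0, "ry": 0, "rz": 0, "dx": 0, "dy": 0, "dz": 0, "gripper": 0.65},
    {"rx": 0, "ry": 0, "rz": 0, "dx": 0, "dy": 0, "dz": 0, "gripper": 0.65}
  ]
}}

```text
clock: 8.7
tcp_pos: [0.5002, -0.0854, 0.1261]
orientation: [-3.123, 0.339, -0.001]
contact_force: [-0.0, -0.3, 0.5]
grip_width: 0.0701
gripper_force: 0.0
```

Run:
```python
from h import *
plan([.4994,-.0891,.039],-102.56)
o=r.get_obs();print(o['joints'].round(2),o['qvel'].round(3))
t=grab('top');cv2.imwrite('pics/t4.png',cv2.resize(t[180:260,130:400],None,fx=2.9,fy=2.9,interpolation=cv2.INTER_CUBIC))
```

```text
tcp [ 0.5002 -0.0854  0.1261] yaw_y -102.40 zaxis [ 5.e-04  6.e-04 -1.e+00] rz 0.16 then shift [ 0.   3.9 87.1] per 1 [2.000e-02 3.880e+00 8.714e+01]
[ 0.22  0.38 -0.21  2.05  0.12  0.72 -1.85] [-0.005  0.003  0.005  0.003  0.001 -0.001  0.001]
```

View pics/t4.png

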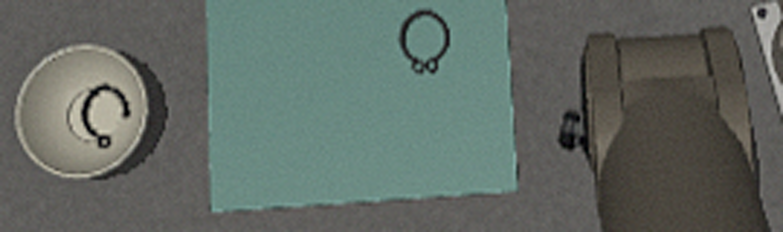

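The broken clip lies in the dish (crop (105,110)), and the sound clip is undisturbed. Next I'll descend on the pliers.

>>> {"name": "step_arm", "arguments": {
  "moves": [
    {"rx": 0, "ry": 0, "rz": 0.16, "dx": 0, "dy": 3.9, "dz": 0, "gripper": 0.65},
    {"rx": 0, "ry": 0, "rz": 0, "dx": 0, "dy": 0, "dz": 30, "gripper": 0.65},
    {"rx": 0, "ry": 0, "rz": 0, "dx": 0, "dy": 0, "dz": 30, "gripper": 0.65},
    {"rx": 0, "ry": 0, "rz": 0, "dx": 0, "dy": 0, "dz": 20, "gripper": 0.65},
    {"rx": 0, "ry": 0, "rz": 0, "dx": 0, "dy": 0, "dz": 7, "gripper": 0.65},
    {"rx": 0, "ry": 0, "rz": 0, "dx": 0, "dy": 0, "dz": 0, "gripper": 0.65},
    {"rx": 0, "ry": 0, "rz": 0, "dx": 0, "dy": 0, "dz": 0, "gripper": 0.65}
  ]
}}

```text
clock: 9.62
tcp_pos: [0.4996, -0.0909, 0.0397]
orientation: [3.122, -0.348, 0.002]
contact_force: [0.6, -0.1, 0.6]
grip_width: 0.0705
gripper_force: 0.0
```

Run:
```python
from h import *
plan([.4994,-.0891,.039],-102.56)
```

```text
tcp [ 0.4996 -0.0909  0.0397] yaw_y -102.71 zaxis [ 1.4e-03 -2.0e-04 -1.0e+00] rz -0.15 then shift [-0.6 -1.8  0.7] per 1 [-0.62 -1.75  0.75]
```

>>> {"name": "step_arm", "arguments": {
  "moves": [
    {"rx": 0, "ry": 0, "rz": -0.15, "dx": -0.6, "dy": -1.6, "dz": 0.7, "gripper": 0.65},
    {"rx": 0, "ry": 0, "rz": 0, "dx": 0, "dy": 0, "dz": 0, "gripper": 0.4},
    {"rx": 0, "ry": 0, "rz": 0, "dx": 0, "dy": 0, "dz": 0, "gripper": 0.3},
    {"rx": 0, "ry": 0, "rz": 0, "dx": 0, "dy": 0, "dz": 0, "gripper": 0.24},
    {"rx": 0, "ry": 0, "rz": 0, "dx": 0, "dy": 0, "dz": 0, "gripper": 0.2},
    {"rx": 0, "ry": 0, "rz": 0, "dx": 0, "dy": 0, "dz": 0, "gripper": 0.2},
    {"rx": 0, "ry": 0, "rz": 0, "dx": 0, "dy": 0, "dz": 0, "gripper": 0.2}
  ],
  "grip_force": 20
}}

```text
clock: 10.5
tcp_pos: [0.4987, -0.0894, 0.0383]
orientation: [3.123, -0.344, 0.0]
contact_force: [-0.6, -0.3, 2.2]
grip_width: 0.0516
gripper_force: 17.0
```

>>> {"name": "step_arm", "arguments": {
  "moves": [
    {"rx": 0, "ry": 0, "rz": 0, "dx": 0, "dy": 0, "dz": -5, "gripper": 0.2},
    {"rx": 0, "ry": 0, "rz": 0, "dx": 0, "dy": 0, "dz": -15, "gripper": 0.2},
    {"rx": 0, "ry": 0, "rz": 0, "dx": 0, "dy": 0, "dz": -25, "gripper": 0.2},
    {"rx": 0, "ry": 0, "rz": 0, "dx": 0, "dy": 0, "dz": -10, "gripper": 0.2},
    {"rx": 0, "ry": 0, "rz": 0, "dx": 0, "dy": 0, "dz": 0, "gripper": 0.2},
    {"rx": 0, "ry": 0, "rz": 0, "dx": 0, "dy": 0, "dz": 0, "gripper": 0.2}
  ]
}}

```text
clock: 11.25
tcp_pos: [0.4983, -0.0892, 0.0928]
orientation: [3.123, -0.344, -0.001]
contact_force: [0.8, 0.2, -2.2]
grip_width: 0.0519
gripper_force: 16.8
```

Run:
```python
from m import *
plan([.4888,.1153,.060],-87.5,n=6)
g=cv2.imread('pics/t0.png')[...,1].astype(int);print(g[196:208,268:285])
o=r.get_obs();print(o['grip_width'],o['gripper_force'],o['contact_force'],o['moment'])
```

```text
tcp [ 0.4983 -0.0892  0.0928] yaw_y -102.57 zaxis [-0.0009  0.0001 -1.    ] rz -15.07 then shift [  -0.5 -204.7   32.8] per 6 [ -0.08 -34.12   5.46]
[[ 76  26 103 136 134 134 129 133 135 132 135 132 133 142 103  29  92]
 [125  54  48 133 139 135 133 134 137 128 132 134 141 124  56  46 138]
 [140  80  31  97 140 138 133 135 132 137 142 143 124  78  24 104 137]
 [136 118  64  30 102 110 140 138 141 141 121 111  76  34  85 141 138]
 [139 141 115  89  41  43  98 115 141 113  64  37  25  90 141 142 138]
 [137 139 140 137  60  27  66  69 112  42  91  85  35 137 139 136 130]
 [137 133 134 132  51  93 130  73  40  32 147 126  35 136 136 134 134]
 [132 132 140 123  70 105 127  74  71  39 107  95  32 132 137 132 131]
 [133 134 136 139 118  66  60  31 116 102  49  26  92 135 137 132 134]
 [133 132 131 140 140 115  97  91 137 147 103  95 134 141 130 130 133]
 [132 135 133 136 135 136 141 140 136 138 140 141 136 134 130 139 135]
 [137 131 135 135 133 134 132 133 134 136 134 136 132 133 133 135 131]]
0.0518870613076804 16.81731641292572 [ 0.7602  0.2069 -2.235 ] [0.0075 0.0481 0.0024]
```

>>> {"name": "step_arm", "arguments": {
  "moves": [
    {"rx": 0, "ry": 0, "rz": -5, "dx": 0, "dy": 0, "dz": 0, "gripper": 0.2},
    {"rx": 0, "ry": 0, "rz": -5, "dx": 0, "dy": 0, "dz": 0, "gripper": 0.2},
    {"rx": 0, "ry": 0, "rz": -5.07, "dx": 0, "dy": 0, "dz": 0, "gripper": 0.2},
    {"rx": 0, "ry": 0, "rz": 0, "dx": 0, "dy": -20, "dz": 0, "gripper": 0.2},
    {"rx": 0, "ry": 0, "rz": 0, "dx": 0, "dy": -35, "dz": 0, "gripper": 0.2},
    {"rx": 0, "ry": 0, "rz": 0, "dx": 0, "dy": -35, "dz": 0, "gripper": 0.2},
    {"rx": 0, "ry": 0, "rz": 0, "dx": 0, "dy": -35, "dz": 0, "gripper": 0.2},
    {"rx": 0, "ry": 0, "rz": 0, "dx": 0, "dy": -35, "dz": 0, "gripper": 0.2},
    {"rx": 0, "ry": 0, "rz": 0, "dx": 0, "dy": -30, "dz": 0, "gripper": 0.2},
    {"rx": 0, "ry": 0, "rz": 0, "dx": -0.5, "dy": -14.7, "dz": 0, "gripper": 0.2},
    {"rx": 0, "ry": 0, "rz": 0, "dx": 0, "dy": 0, "dz": 20, "gripper": 0.2},
    {"rx": 0, "ry": 0, "rz": 0, "dx": 0, "dy": 0, "dz": 12, "gripper": 0.2},
    {"rx": 0, "ry": 0, "rz": 0, "dx": 0, "dy": 0, "dz": 0, "gripper": 0.2},
    {"rx": 0, "ry": 0, "rz": 0, "dx": 0, "dy": 0, "dz": 0, "gripper": 0.2}
  ]
}}

```text
clock: 13.0
tcp_pos: [0.4896, 0.1148, 0.0615]
orientation: [3.141, 0.067, 0.0]
contact_force: [-0.9, -1.4, -2.5]
grip_width: 0.0514
gripper_force: 16.8
```

Run:
```python
from m import *
plan([.4888,.1153,.060],-87.5)
t=grab('top','t5.png');s=grab('side','s5.png')
P=np.array([[.5983,.121,.036],[.5983,.121,.007],[.6267,.1223,.006]])
a,b=proj('top',P),proj('side',P);print(a,b)
A=t[170:225,240:310];u=b[0].astype(int);B=s[u[1]-25:u[1]+30,u[0]-40:u[0]+30]
cv2.imwrite('pics/v5.png',cv2.convertScaleAbs(np.vstack([cv2.resize(A,(700,300)) if 0 else cv2.resize(A,None,fx=5.4,fy=5.4,interpolation=2),cv2.resize(B,None,fx=5.4,fy=5.4,interpolation=2)]),alpha=1.5))
```

```text
tcp [0.4896 0.1148 0.0615] yaw_y -87.54 zaxis [ 0.0002 -0.0001 -1.    ] rz -0.04 then shift [-0.7 -0.5  1.5] per 1 [-0.75 -0.52  1.45]
[[274.7646 200.4399]
 [276.1237 202.2852]
 [276.0276 192.5446]] [[319.9102 191.3164]
 [319.9717 197.9155]
 [327.3859 197.6822]]
```

View pics/v5.png

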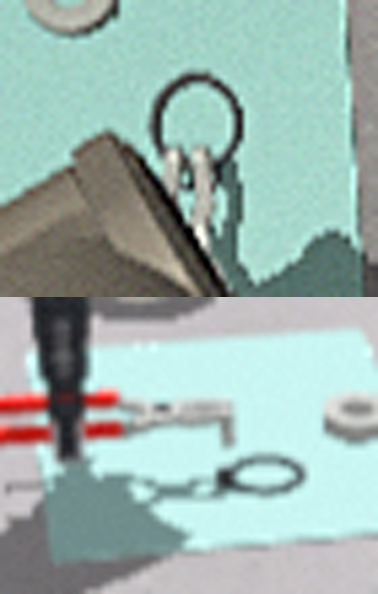

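The tips are over the lugs: top crop (174,155) and (202,155), side crop (228,443). I'll measure the offset numerically.

Run:
```python
from m import *
a=cv2.imread('pics/t0.png')[...,2].astype(int);b=cv2.imread('pics/t5.png')[...,2].astype(int);s=cv2.imread('pics/s5.png')[...,2].astype(int)
print(a[194:206,353:367]);print(b[194:208,267:283]);print('side rows187 cols314');print(s[184:201,312:328])
P=np.array([.5992,.1195]);q=np.array([-.0436,.99905])*.0066
print(proj('side',[[*(P-q),.0336],[*(P+q),.0336],[*(P-q),.0372],[*(P-q),.007+.0302]]),proj('top',[[*(P-q),.0532],[*(P+q),.0532]]))
```

```text
[[ 91  95  91  97  97  89  92  90  91  86  97  94  97  95]
 [ 95  92  94  98  94  92  94  85  92  87  89  90  98  86]
 [ 92  90  85  95 109  95  91  89  90  91  94  97  89  93]
 [ 89  89  89 109 139 110  96  86 115  98  94  88  88  89]
 [ 86  90  96 128 144 121  76  92 152 117  99  94  87  95]
 [ 90  92  96 121 124  93  48  84 150 118 100  74  93 100]
 [ 95  96  96 109 115  57  56  71 119 112  91  39  91  94]
 [ 90  92 107 112 111  50  45  69 112 116  83  41  93  92]
 [ 90 103 113 114  88  48  66  82 110 114  77  43  88  89]
 [ 81 110 113 115  59  38  95 102 112 116  60  33  94  91]
 [ 39 109 118 105  43  57  87 102 111 120  58  42  95  96]
 [ 85 108 126  82  22  52  46 101 112 113  51  67  97  93]]
[[ 93  51  30 104 113 107 116 110 104 115 111 110 111 114 114 121]
 [110  60  30 111 112 114 114 111 107 110 109 111 110 108 112 117]
 [114  71  31  86 101  99  99 108 107 105 106 103 108 110 113  89]
 [112 106  41  60  98 107  73 106 109 107 114  77 110 120 103  57]
 [112 115  63  81 140 153  73  84 115 146 130  68  96 106  73  37]
 [113 119  94 106 144 152  72  48 104 147 136  91  71  6
[... 1136 characters left out ...]
28 100  94 112 133 135 134 135 135]
 [134 134 134 134 134 135 135 130 107 105 119 134 134 136 135 135]
 [135 132 134 134 134 135 134 132 126 126 134 134 134 131 128 126]
 [135 134 134 134 133 134 135 135 135 134 132 119 116 104  96  94]
 [134 135 134 134 135 135 133 132 129 125 112  81  75  69  85  86]
 [135 133 134 135 134 135 131 111  99  92  75  71  99 108 122 122]
 [135 135 133 134 133 134 124  68  43  46  70 111 136 135 135 135]
 [133 131 114 112 115 115 107  52  30  40  79 122 135 135 135 134]
 [114 105  81  89 109 112 103  58  36  32  54  87 109 115 122 125]]
[[320.3614 192.9352]
 [319.9957 191.1881]
 [320.3543 192.1051]
 [320.3543 192.1051]] [[276.8942 198.8985]
 [272.0758 199.0668]]
```

Run:
```python
from m import *
f0=np.array([.976,-.2175]);f1=np.array([.99905,.0436])
c0=ray('top',[(359.0,198.15)],.03)[0,:2]-[.6058,-.1128]
l0=(c0@f0,c0@[-f0[1],f0[0]])
p=ray('top',[(274.0,198.5)],.0532)[0,:2]
n1=np.array([-f1[1],f1[0]])
tip=p-f1*l0[0]-n1*l0[1]
print(l0,p,tip,'eyes',ray('top',[(276.05,202.35)],.007))
# side check
print(proj('side',[[.5983,.121,.007],[.5992,.1195,.035],[*tip,.035]]))
```

```text
(np.float64(0.0019304934467866436), np.float64(0.0006732752652480655)) [0.6005 0.1209] [0.5986 0.1201] eyes [[0.5981 0.1212 0.007 ]]
[[319.9717 197.9155]
 [320.175  191.7364]
 [320.0142 191.6605]]
```

>>> {"name": "step_arm", "arguments": {
  "moves": [
    {"rx": 0, "ry": 0, "rz": 0, "dx": -0.7, "dy": -1.2, "dz": 10, "gripper": 0.2},
    {"rx": 0, "ry": 0, "rz": 0, "dx": 0, "dy": 0, "dz": 10, "gripper": 0.2},
    {"rx": 0, "ry": 0, "rz": 0, "dx": 0, "dy": 0, "dz": 3, "gripper": 0.2},
    {"rx": 0, "ry": 0, "rz": 0, "dx": 0, "dy": 0, "dz": 0, "gripper": 0.2},
    {"rx": 0, "ry": 0, "rz": 0, "dx": 0, "dy": 0, "dz": 0, "gripper": 0.2},
    {"rx": 0, "ry": 0, "rz": 0, "dx": 0, "dy": 0, "dz": 0, "gripper": 0.2}
  ]
}}

```text
clock: 13.85
tcp_pos: [0.4888, 0.1165, 0.0385]
orientation: [-3.141, -0.069, -0.001]
contact_force: [0.3, 0.3, -1.7]
grip_width: 0.0514
gripper_force: 16.8
```

Run:
```python
from m import *
plan([.4882,.1162,.0333],-87.5)
o=r.get_obs();print(o['contact_force'],o['moment'])
```

```text
tcp [0.4888 0.1165 0.0385] yaw_y -87.50 zaxis [ 0.0005  0.0002 -1.    ] rz 0.00 then shift [-0.6  0.3  5.2] per 1 [-0.57  0.25  5.18]
[ 0.3072  0.3485 -1.7341] [-0.0331  0.0782 -0.0296]
```

>>> {"name": "step_arm", "arguments": {
  "moves": [
    {"rx": 0, "ry": 0, "rz": 0, "dx": 0, "dy": 0.3, "dz": 2, "gripper": 0.2},
    {"rx": 0, "ry": 0, "rz": 0, "dx": 0, "dy": 0, "dz": 2, "gripper": 0.2},
    {"rx": 0, "ry": 0, "rz": 0, "dx": 0, "dy": 0, "dz": 0, "gripper": 0.2},
    {"rx": 0, "ry": 0, "rz": 0, "dx": 0, "dy": 0, "dz": 0, "gripper": 0.2}
  ]
}}

```text
clock: 14.35
tcp_pos: [0.4886, 0.1161, 0.0342]
orientation: [3.141, 0.069, -0.0]
contact_force: [-0.3, -0.0, -1.8]
grip_width: 0.0515
gripper_force: 16.8
```

>>> {"name": "step_arm", "arguments": {
  "moves": [
    {"rx": 0, "ry": 0, "rz": 0, "dx": 0, "dy": 0, "dz": 1, "gripper": 0.2},
    {"rx": 0, "ry": 0, "rz": 0, "dx": 0, "dy": 0, "dz": 0, "gripper": 0.2}
  ]
}}

```text
clock: 14.6
tcp_pos: [0.4885, 0.1161, 0.0332]
orientation: [3.141, 0.068, -0.0]
contact_force: [0.1, 0.1, -1.3]
grip_width: 0.0514
gripper_force: 16.8
```

>>> {"name": "step_arm", "arguments": {
  "moves": [
    {"rx": 0, "ry": 0, "rz": 0, "dx": 0, "dy": 0, "dz": 1, "gripper": 0.2},
    {"rx": 0, "ry": 0, "rz": 0, "dx": 0, "dy": 0, "dz": 0, "gripper": 0.2},
    {"rx": 0, "ry": 0, "rz": 0, "dx": 0, "dy": 0, "dz": 0, "gripper": 0.2}
  ]
}}

```text
clock: 14.98
tcp_pos: [0.4886, 0.1161, 0.0323]
orientation: [3.141, 0.069, 0.0]
contact_force: [-0.2, 0.7, -1.7]
grip_width: 0.0515
gripper_force: 16.8
```

>>> {"name": "step_arm", "arguments": {
  "moves": [
    {"rx": 0, "ry": 0, "rz": 0, "dx": 0, "dy": 0, "dz": 0.7, "gripper": 0.2},
    {"rx": 0, "ry": 0, "rz": 0, "dx": 0, "dy": 0, "dz": 0, "gripper": 0.2},
    {"rx": 0, "ry": 0, "rz": 0, "dx": 0, "dy": 0, "dz": 0, "gripper": 0.2}
  ]
}}

```text
clock: 15.35
tcp_pos: [0.4886, 0.1161, 0.0315]
orientation: [3.141, 0.069, -0.0]
contact_force: [1.0, 0.1, -1.2]
grip_width: 0.0516
gripper_force: 16.8
```

Run:
```python
from m import *
t=grab('top','t6.png');s=grab('side','s6.png')
print(s[186:203,310:328,2].astype(int));print(t[194:209,267:283,2].astype(int))
o=r.get_obs();print(o['contact_force'],o['moment'])
P=np.array([.5981,.1212])
print(proj('side',[[*P,.007],[*P,.0258],[*P,.036]]))
```

```text
[[135 133 135 133 134 135 135 134 134 135 134 135 133 133 134 133 135 134]
 [134 134 134 135 135 135 134 134 135 134 134 134 135 136 133 134 134 133]
 [135 135 135 135 135 134 133 133 134 133 134 133 133 134 135 134 134 134]
 [134 134 134 133 133 134 135 136 134 134 134 134 135 133 134 134 135 134]
 [135 133 135 136 133 135 136 134 134 134 136 134 135 134 135 134 134 134]
 [135 138 137 139 138 137 136 139 139 140 144 137 135 136 134 134 134 134]
 [129 144 132 131 128 128 128 127 125 128 133 131 134 134 135 134 134 135]
 [121 143 125 120 111 113 113 118 122 119 122 129 128 133 135 135 134 135]
 [121 130 123 123 121 117 117 120 124 123 123 126 122 134 134 133 127 126]
 [105 106 106 106 111 105 104  98  96  90  93  99 118 121 116 105  95  94]
 [101 107 106 101 101 102 110 109 110 101  87  92  97  81  76  69  86  87]
 [125 128 129 123 122 123 130 129 129 105  86  85  68  73 100 108 121 122]
 [133 135 130 113 110 112 114 115 109  83  87  87  86 111 133 136 135 136]
 [114 112 108  85  80  80  80  79  75  65  84  88  92 122 135 136 135 135]
 [ 78  76  85 106 108 108 108 100  71  57  67  66 
[... 594 characters left out ...]
4  90 146 145  67  90 122 134 145  62  31  78 119]
 [ 88 114 113 111 120 142 140  60  51  94 137 148  79  33  92 114]
 [ 30 102 111 111 119 118 124  78  43  60 120 139  83  24  44 114]
 [ 10  54 117 111 120 120 132  70  37  69 125 126  90  36  41  90]
 [ 50   6  80 110 125 122 129  62  29  65 117 129  84  41  47  40]
 [ 59  21  10  87 127 129 126  62  36  53 119 129 102  60  53  46]
 [ 49  43  19  37 102 126 106  59  47  47 125 124 117  65  45  84]
 [ 49  55  29   0  40 128 106  57  55  45 120 130 128  64  41  88]
 [ 52  46  52  24   0 105  99  69  54  42 120 129 125  71  52  39]]
[-0.331   0.4484 -0.8085] [0.0131 0.0952 0.0198]
[[319.916  197.8905]
 [319.8759 193.6286]
 [319.854  191.2919]]
```

Pixel checks confirm that the pliers are level and the pins are in. I'll squeeze in stages, raising slightly each time.

>>> {"name": "step_arm", "arguments": {
  "moves": [
    {"rx": 0, "ry": 0, "rz": 0, "dx": 0, "dy": 0, "dz": 0.3, "gripper": 0.2},
    {"rx": 0, "ry": 0, "rz": 0, "dx": 0, "dy": 0, "dz": -0.3, "gripper": 0.12},
    {"rx": 0, "ry": 0, "rz": 0, "dx": 0, "dy": 0, "dz": -0.3, "gripper": 0.05},
    {"rx": 0, "ry": 0, "rz": 0, "dx": 0, "dy": 0, "dz": 0, "gripper": 0.05}
  ],
  "grip_force": 45
}}

```text
clock: 15.95
tcp_pos: [0.4886, 0.1162, 0.0319]
orientation: [-3.141, -0.069, -0.0]
contact_force: [0.4, 0.5, -0.5]
grip_width: 0.0453
gripper_force: 23.4
```

>>> {"name": "step_arm", "arguments": {
  "moves": [
    {"rx": 0, "ry": 0, "rz": 0, "dx": 0, "dy": 0, "dz": -0.4, "gripper": -0.05},
    {"rx": 0, "ry": 0, "rz": 0, "dx": 0, "dy": 0, "dz": -0.3, "gripper": -0.15},
    {"rx": 0, "ry": 0, "rz": 0, "dx": 0, "dy": 0, "dz": 0, "gripper": -0.15}
  ]
}}

```text
clock: 16.32
tcp_pos: [0.4886, 0.1161, 0.0326]
orientation: [3.141, 0.069, -0.0]
contact_force: [-0.4, 1.1, -1.5]
grip_width: 0.0369
gripper_force: 28.1
```

>>> {"name": "step_arm", "arguments": {
  "moves": [
    {"rx": 0, "ry": 0, "rz": 0, "dx": 0, "dy": 0, "dz": -0.3, "gripper": -0.25},
    {"rx": 0, "ry": 0, "rz": 0, "dx": 0, "dy": 0, "dz": -0.2, "gripper": -0.35},
    {"rx": 0, "ry": 0, "rz": 0, "dx": 0, "dy": 0, "dz": 0, "gripper": -0.35}
  ]
}}

```text
clock: 16.7
tcp_pos: [0.4886, 0.1161, 0.0331]
orientation: [3.141, 0.068, 0.0]
contact_force: [-0.5, -0.8, -0.1]
grip_width: 0.0285
gripper_force: 32.1
```

>>> {"name": "step_arm", "arguments": {
  "moves": [
    {"rx": 0, "ry": 0, "rz": 0, "dx": 0, "dy": 0, "dz": -0.2, "gripper": -0.45},
    {"rx": 0, "ry": 0, "rz": 0, "dx": 0, "dy": 0, "dz": 0, "gripper": -0.6},
    {"rx": 0, "ry": 0, "rz": 0, "dx": 0, "dy": 0, "dz": 0, "gripper": -0.6}
  ]
}}

```text
clock: 17.08
tcp_pos: [0.4886, 0.1161, 0.0333]
orientation: [-3.141, -0.069, -0.0]
contact_force: [0.7, 0.3, -1.2]
grip_width: 0.0236
gripper_force: 43.0
```

Run:
```python
from m import *
t=grab('top','t7.png');s=grab('side','s7.png')
o=r.get_obs();print(o['tcp_pos'],o['contact_force'],o['moment'],o['grip_width'],o['gripper_force'])
print(s[186:206,310:332,2].astype(int))
```

```text
[0.4886 0.1161 0.0333] [-0.2666 -0.0956 -1.1326] [-0.0125 -0.0017  0.0068] 0.02340358073220219 42.98452690243721
[[133 135 134 133 135 134 134 135 134 134 134 136 135 134 134 134 134 134
  134 133 133 135]
 [133 134 133 134 135 134 134 134 135 134 134 133 133 134 133 134 134 134
  134 134 134 134]
 [134 135 134 135 135 134 135 135 135 133 135 134 134 134 134 134 134 135
  136 135 134 133]
 [133 135 134 133 135 133 134 133 135 135 134 135 134 136 134 134 135 134
  134 134 133 134]
 [135 134 134 135 137 136 136 137 137 138 139 141 134 134 133 135 135 134
  134 134 135 134]
 [134 136 138 142 152 139 130 130 131 125 126 129 133 135 135 134 134 134
  134 135 133 134]
 [119 138 148 136 137 118 106 105 106  95  91  98 120 135 134 133 135 134
  134 135 135 134]
 [ 84 124 148 110  98 102 101 108 109 108  89  94 117 134 135 133 133 134
  134 134 135 135]
 [101 120 138 122 120 131 128 131 134 131 110 114 126 135 132 125 119 119
  118 120 125 129]
 [115 121 125 127 129 138 131 131 130 132 126 125 124 116 103  91  82  78
   80  85  94 100]
 [ 96  97  97  98 100 109 107 107 106 107 106 107  95  76
[... 173 characters left out ...]
3  88 101 123 135 135 135 135
  134 136 135 135]
 [113 107  81  78  90 109 112 111 109 105  88  92 107 130 134 136 136 135
  135 135 135 136]
 [ 77  75  75  84 114 133 135 135 133 118  86  90  99 117 128 134 135 134
  136 135 133 131]
 [ 76  76  75  83 112 119 135 134 132 112  62  76  83  88  99 110 114 118
  119 118 114 102]
 [111 111 101  80  79  90 114 116 114 105  66  66  79  91  68  66  72  78
   80  78  68  61]
 [134 134 129 112 107 109 111 109 111 111 107 109 116 126 109 100 100  99
  102 103 102 104]
 [135 135 135 133 136 134 134 134 134 135 134 134 135 135 134 134 134 135
  134 134 134 134]
 [134 135 136 134 133 134 135 135 135 134 135 134 134 134 134 135 135 135
  134 135 136 134]]
```

On the stop at 43 N. Lifting.

>>> {"name": "step_arm", "arguments": {
  "moves": [
    {"rx": 0, "ry": 0, "rz": 0, "dx": 0, "dy": 0, "dz": -2, "gripper": -0.6},
    {"rx": 0, "ry": 0, "rz": 0, "dx": 0, "dy": 0, "dz": -4, "gripper": -0.6},
    {"rx": 0, "ry": 0, "rz": 0, "dx": 0, "dy": 0, "dz": -10, "gripper": -0.6},
    {"rx": 0, "ry": 0, "rz": 0, "dx": 0, "dy": 0, "dz": -20, "gripper": -0.6},
    {"rx": 0, "ry": 0, "rz": 0, "dx": 0, "dy": 0, "dz": -20, "gripper": -0.6},
    {"rx": 0, "ry": 0, "rz": 0, "dx": 0, "dy": 0, "dz": -8, "gripper": -0.6},
    {"rx": 0, "ry": 0, "rz": 0, "dx": 0, "dy": 0, "dz": 0, "gripper": -0.6},
    {"rx": 0, "ry": 0, "rz": 0, "dx": 0, "dy": 0, "dz": 0, "gripper": -0.6}
  ]
}}

```text
clock: 18.18
tcp_pos: [0.4881, 0.1159, 0.0967]
orientation: [3.141, 0.068, -0.002]
contact_force: [0.9, 0.6, -1.4]
grip_width: 0.0231
gripper_force: 43.1
```

Run:
```python
from m import *
t=grab('top','t8.png');s=grab('side','s8.png')
o=r.get_obs();print(o['tcp_pos'],o['contact_force'],o['moment'],o['grip_width'],o['gripper_force'])
P=[.6267,.121,.071]
print(proj('top',[P]),proj('side',[P]))
u=proj('top',[P])[0].astype(int);v=proj('side',[P])[0].astype(int)
A=t[u[1]-25:u[1]+35,u[0]-40:u[0]+30];B=s[v[1]-25:v[1]+25,v[0]-50:v[0]+20]
print(u,v)
cv2.imwrite('pics/v8.png',cv2.convertScaleAbs(np.vstack([cv2.resize(A,None,fx=5.4,fy=5.4,interpolation=2),cv2.resize(B,None,fx=5.4,fy=5.4,interpolation=2)]),alpha=1.5))
```

```text
[0.4881 0.1159 0.0966] [ 0.0523 -0.3126 -1.1379] [0.0967 0.0775 0.0377] 0.02332659722305324 43.11192434281111
[[273.3784 187.7577]] [[327.4507 182.8903]]
[273 187] [327 182]
```

View pics/v8.png

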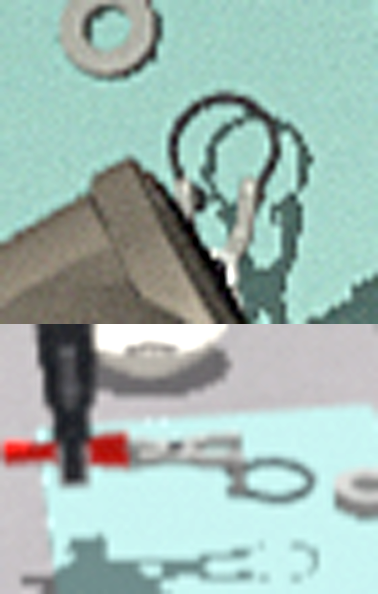

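The ring is lifted, level and spread on the tips (top crop (225,145), side crop (270,480)). Now to measure the ring centre and the shaft centre by circle fits.

```bash
cat >> m.py <<'E'
from scipy.optimize import least_squares
def circ(P,w=None,r=None):
    w=np.ones(len(P)) if w is None else w
    f=lambda q:np.sqrt(w)*(np.hypot(P[:,0]-q[0],P[:,1]-q[1])-(r or q[2]))
    x=least_squares(f,np.r_[P.mean(0),.02],loss='soft_l1',f_scale=.001).x;return x,np.sqrt(np.mean(f(x)**2))
def blob_contours(g,lev,box,zz,inv=False):
    "subpixel level contours (8x cubic) in box -> world points at zz"
    x0,x1,y0,y1=box;p=cv2.resize(g[y0:y1,x0:x1],None,fx=8,fy=8,interpolation=cv2.INTER_CUBIC)
    m=((p<lev) if inv else (p>lev)).astype(np.uint8)
    out=[]
    for c in cv2.findContours(m,cv2.RETR_LIST,cv2.CHAIN_APPROX_NONE)[0]:
        if len(c)>60:
            c=c.reshape(-1,2);out.append(((c+.5)/8-.5+[x0,y0]))
    return out
E
python3 - <<'E'
from m import *
t0=cv2.imread('pics/t0.png')[...,1];t8=cv2.imread('pics/t8.png')[...,1]
print(t0[180:202,413:438].astype(int))
print(t8[178:206,262:288].astype(int))
E
```

```text
[[150  91  89  81  57  48  47  49  52  60  58  58  51  52  44  59  73  96
  109 135 148 156 153 156 148]
 [124  91  59  46  45  63  62  76  82  84  91  88  84  74  60  49  48  57
   76 103 131 145 157 158 151]
 [ 91  57  51  45  65  89  89 110 110 114 114 116 115 117  93  81  65  50
   60  76  97 118 151 153 154]
 [ 61  45  53  78  92 113 107 115 124 123 140 139 138 140 136 121 100  78
   57  56  76 111 133 154 153]
 [ 39  44  87 115 114 110 115 130 149 154 162 151 150 154 162 154 139 113
   89  58  55  81 104 137 160]
 [ 46  75 113 108 103 113 131 152 161 139 128 102 102 110 137 143 156 140
  115  83  51  51  76 122 155]
 [ 52 101 110 103  90 122 150 163 129  70  41  43  40  50  60  94 142 155
  135 104  63  54  65 109 135]
 [ 81 116 106 106  98 133 161 141  68  41  51  56  53  57  48  59  96 142
  148 118  95  61  55  77 125]
 [111 108 106  98 123 143 155 107  43  54  62  55  62  55  56  54  55  98
  156 144 106  71  54  68 112]
 [120 114 111  79 135 155 154  72  46  48  56  58  55  56  55  54  54  92
  163 147 104  76  56  62  89]
 [115 112 118  86 136 148 154  64  43  59  53  58 
[... 3563 characters left out ...]
17 123 124
   59  80 150 125 124  72  68  65]
 [ 46  51  24   1  67 124  94  21  31 126 156 133  78  68  65 116 120 123
   65 128 151  77  61  70  72  67]
 [ 44  40  45  22  12 104  88 101 116 150 153  77  65  67  81 121 120 110
   96 146 156  76 112  77  70  73]
 [ 49  49  47  36   3  45  61 134 152 144 147 118  76  67  75 119 121  95
  125 145 152  73 120  84  76  70]
 [ 66  43  47  36  18   6  19 117 146 150 145 151 121  72  87 120 123  90
  145 149 150 110 116  73  73  69]
 [ 80  45  45  53  26   1   0 101 144 147 141 149 158  76 117 135 125  87
  138 143 143 149 156  88  63  70]
 [ 87  69  43  41  46  26   2  49 148 150 146 148 147  97 126 141 123  81
  145 143 142 146 154  79  68  70]]
```

```bash
cat >> m.py <<'E'
def ringfit(img,cam,c,z,r0=.0255,win=.004,it=6,maxv=60):
    g=img.astype(np.float32);c=np.array(c,float)
    for k in range(it):
        th=np.radians(np.arange(0,360,3));rr=np.arange(r0-win,r0+win+1e-9,.0004)
        X=c[0]+np.outer(np.cos(th),rr);Y=c[1]+np.outer(np.sin(th),rr)
        p=proj(cam,np.c_[X.ravel(),Y.ravel(),np.full(X.size,z)]).reshape(*X.shape,2).astype(np.float32)
        v=cv2.remap(g,p[...,0],p[...,1],cv2.INTER_LINEAR)
        w=np.clip(90-v,0,None)**2;ok=(v.min(1)<maxv)&(abs(th*180/np.pi-180)>30)
        rad=(w@rr)/(w.sum(1)+1e-9);P=c+np.c_[np.cos(th),np.sin(th)]*rad[:,None]
        x,e=circ(P[ok]);c=x[:2]
    return x,e,ok.sum()
E
python3 - <<'E'
from m import *
t0=cv2.imread('pics/t0.png')[...,1];t8=cv2.imread('pics/t8.png')[...,1];s0=cv2.imread('pics/s0.png')[...,1];s8=cv2.imread('pics/s8.png')[...,1]
for lev in (80,100,120):
    for c in blob_contours(t0,lev,(416,434,183,197),0,True):
        P=ray('top',c,.1195)[:,:2];print('hole',lev,circ(P))
for z in(.067,.070):
    print('ring top',ringfit(t8,'top',(.622,.122),z))
    print('ring side',ringfit(s8,'side',(.622,.122),z,maxv=75))
plan([.6,-.2,.2])
for lev in (70,90,110):
    u=proj('side',[[.614,-.276,.1195]])[0].astype(int);
    for c in blob_contours(s0,lev,(u[0]-9,u[0]+9,u[1]-6,u[1]+6),0,True):
        P=ray('side',c,.1195)[:,:2];print('side hole',lev,circ(P))
E
```

```text
hole 80 (array([ 0.6076, -0.2662,  0.0136]), np.float64(0.0010610401952395963))
hole 80 (array([ 0.6137, -0.2766,  0.0127]), np.float64(0.0002915055222850282))
hole 80 (array([ 0.6294, -0.2956,  0.0045]), np.float64(0.0014248088992231433))
hole 100 (array([ 0.6111, -0.2759,  0.0232]), np.float64(0.0017000716556387376))
hole 100 (array([ 0.6137, -0.2767,  0.0133]), np.float64(0.00028543929397865947))
hole 100 (array([ 0.6288, -0.2949,  0.0054]), np.float64(0.0017463384886067758))
hole 120 (array([ 0.6137, -0.2768,  0.014 ]), np.float64(0.00029734042146699785))
hole 120 (array([ 0.6138, -0.2751,  0.0238]), np.float64(0.0026197357965688428))
hole 120 (array([ 0.6132, -0.277 ,  0.0245]), np.float64(0.0028912533593083))
ring top (array([0.6239, 0.1195, 0.0257]), np.float64(0.0007100034912998972), np.int64(91))m.py:14: RuntimeWarning: Mean of empty slice.
  x=least_squares(f,np.r_[P.mean(0),.02],loss='soft_l1',f_scale=.001).x;return x,np.sqrt(np.mean(f(x)**2))
  ret = um.true_divide(
Traceback (most recent call last):
  File "m.py", line 33, in ringfit
    x,e=circ(P[ok]);c=x[:2]
        ~~~~^^^^^^^
  File "m.py", line 14, in circ
    x=least_squares(f,np.r_[P.mean(0),.02],loss='soft_l1',f_scale=.001).x;return x,np.sqrt(np.mean(f(x)**2))
      ~~~~~~~~~~~~~^^^^^^^^^^^^^^^^^^^^^^^^^^^^^^^^^^^^^^^^^^^^^^^^^^^^
ValueError: Initial guess is outside of provided bounds
```

>>> {"name": "step_arm", "arguments": {
  "moves": [
    {"rx": 0, "ry": 0, "rz": 0, "dx": 0, "dy": 0, "dz": -20, "gripper": -0.6},
    {"rx": 0, "ry": 0, "rz": 0, "dx": 0, "dy": 0, "dz": -30, "gripper": -0.6},
    {"rx": 0, "ry": 0, "rz": 0, "dx": 0, "dy": 0, "dz": -30, "gripper": -0.6},
    {"rx": 0, "ry": 0, "rz": 0, "dx": -1, "dy": 13, "dz": -13, "gripper": -0.6},
    {"rx": 0, "ry": 0, "rz": 0, "dx": -2.0, "dy": 25, "dz": 0, "gripper": -0.6},
    {"rx": 0, "ry": 0, "rz": 0, "dx": -2.5, "dy": 35, "dz": 0, "gripper": -0.6},
    {"rx": 0, "ry": 0, "rz": 0, "dx": -2.5, "dy": 35, "dz": 0, "gripper": -0.6},
    {"rx": 0, "ry": 0, "rz": 0, "dx": -2.5, "dy": 35, "dz": 0, "gripper": -0.6},
    {"rx": 0, "ry": 0, "rz": 0, "dx": -2.5, "dy": 35, "dz": 0, "gripper": -0.6},
    {"rx": 0, "ry": 0, "rz": 0, "dx": -2.5, "dy": 35, "dz": 0, "gripper": -0.6},
    {"rx": 0, "ry": 0, "rz": 0, "dx": -2.5, "dy": 35, "dz": 0, "gripper": -0.6},
    {"rx": 0, "ry": 0, "rz": 0, "dx": -2.5, "dy": 35, "dz": 0, "gripper": -0.6},
    {"rx": 0, "ry": 0, "rz": 0, "dx": -2.5, "dy": 35, "dz": 0, "gripper": -0.6},
    {"rx": 0, "ry": 0, "rz": 0, "dx": -2.5, "dy": 35, "dz": 0, "gripper": -0.6},
    {"rx": 0, "ry": 0, "rz": 0, "dx": -1.5, "dy": 25, "dz": 0, "gripper": -0.6},
    {"rx": 0, "ry": 0, "rz": 0, "dx": -0.5, "dy": 12.4, "dz": 0, "gripper": -0.6},
    {"rx": 0, "ry": 0, "rz": 0, "dx": 0, "dy": 5, "dz": 0, "gripper": -0.6},
    {"rx": 0, "ry": 0, "rz": 0, "dx": 0, "dy": 0, "dz": 0, "gripper": -0.6},
    {"rx": 0, "ry": 0, "rz": 0, "dx": 0, "dy": 0, "dz": 0, "gripper": -0.6},
    {"rx": 0, "ry": 0, "rz": 0, "dx": 0, "dy": 0, "dz": 0, "gripper": -0.6}
  ]
}}

```text
clock: 20.78
tcp_pos: [0.4786, -0.2793, 0.1903]
orientation: [-3.141, -0.071, -0.0]
contact_force: [-0.3, 0.6, -1.9]
grip_width: 0.023
gripper_force: 43.2
```

Run:
```python
from m import *
t=grab('top','t9.png');s=grab('side','s9.png')
plan([.4779,-.2803,.162],-87.5)
q,_=pose();zc=q[2]-.0303+.003
g=t[...,1]
print('z',zc,proj('top',[[.6137,-.2767,zc]]),proj('side',[[.6137,-.2767,zc]]))
u=proj('top',[[.6137,-.2767,zc]])[0].round().astype(int);print(u-[13,14]);print(g[u[1]-14:u[1]+16,u[0]-13:u[0]+14].astype(int))
u=proj('side',[[.6137,-.2767,zc]])[0].round().astype(int);print(u-[22,9]);print(s[u[1]-9:u[1]+9,u[0]-22:u[0]+13,1].astype(int))
```

```text
tcp [ 0.4785 -0.2796  0.1903] yaw_y -87.45 zaxis [ 0.0001  0.     -1.    ] rz 0.05 then shift [-0.6  0.6 28.3] per 1 [-0.61  0.64 28.34]
z 0.16304139583555055 [[428.7532 186.3752]] [[334.2208 224.1161]]
[416 172]
[[160 157 162 155 147 144 153 156 158 155 159 157 138 109 118 136 120  95
  101 100  98  98 107 101  98 100  97]
 [152 150 155 156 138 137 158 155 152 155 163 163 155 112  58  91 126  88
   98 101  98 104  97  97  99 100  97]
 [146 145 154 165 157 159 162 162 167 161 136 135 142 146  89  86 115  87
   98  95  98  99 100  99  97  99  95]
 [156 156 158 158 162 162 165 148 146 135  60  47  72 124 113  96 143 117
   96  98  98  97  97  98  97  98  95]
 [162 158 155 165 161 143 135  76  60  54  53  51  53  53  58  84 128 132
   99  99  94  95  99 105  94  94  98]
 [162 158 157 150 138  82  50  51  71  70  76  70  90  82  55  50  56  76
   82 100 100  97  95  98  97 100 101]
 [154 148 125  93  63  54  63  66  74  76  96 102 132 121  98  96  67  50
   68  83  99 103  99  99  98  97  99]
 [125  96  88  71  55  54  57  59  64  57  72  82 103 108 130 147 115  85
   56  67  90 108  90 
[... 4424 characters left out ...]
  87  89  87  76  47  80 108 101  93  91 100 124
  131 134 134 133 130 131 132 133 134 134 132 134 130 109  66  69 111]
 [ 88  87  87  87  88  88  87  88  85  58  52  80  72  85  89  85  85 103
  122 130 131 131 130 129 134 135 134 133 133 128 111  76  54  82 124]
 [ 87  88  87  88  89  89  89  89  85  40  56  91  61  71  81  75  72  62
   86 106 112 118 122 123 123 123 120 117 109  98  72  59  82 115 134]
 [ 88  89  88  87  87  89  88  87  78  37  57  98 103  87  81  84  99  79
   59  57  65  80  90  91  91  88  79  75  63  52  57  84 116 131 133]
 [ 88  88  90  87  88  89  88  85  57  33  55  94 128 121 112 117 128 117
   99  81  63  55  49  49  49  48  52  58  69  77 103 119 131 133 132]]
```

>>> {"name": "step_arm", "arguments": {
  "moves": [
    {"rx": 0, "ry": 0, "rz": 0, "dx": -0.6, "dy": 0.6, "dz": 15, "gripper": -0.6},
    {"rx": 0, "ry": 0, "rz": 0, "dx": 0, "dy": 0, "dz": 13, "gripper": -0.6},
    {"rx": 0, "ry": 0, "rz": 0, "dx": 0, "dy": 0, "dz": 6, "gripper": -0.6},
    {"rx": 0, "ry": 0, "rz": 0, "dx": 0, "dy": 0, "dz": 0, "gripper": -0.6},
    {"rx": 0, "ry": 0, "rz": 0, "dx": 0, "dy": 0, "dz": 0, "gripper": -0.6},
    {"rx": 0, "ry": 0, "rz": 0, "dx": 0, "dy": 0, "dz": 0, "gripper": -0.6}
  ]
}}

```text
clock: 21.62
tcp_pos: [0.4781, -0.2809, 0.1567]
orientation: [3.14, 0.068, 0.001]
contact_force: [0.4, 0.3, -0.8]
grip_width: 0.0235
gripper_force: 43.2
```

Run:
```python
from m import *
t=grab('top','t10.png');s=grab('side','s10.png')
plan([.4779,-.2803,.162],-87.5)
q,_=pose();zc=q[2]-.0303+.003
S9=cv2.imread('pics/s9.png')[...,1];s0=cv2.imread('pics/s0.png')[...,1]
for w in(.0025,.0035):
    print('side9',ringfit(S9,'side',(.6137,-.2767),.1630,r0=.0257,win=w,maxv=70))
    print('side10',ringfit(s[...,1],'side',(.6137,-.2767),zc,r0=.0257,win=w,maxv=70))
    print('top10',ringfit(t[...,1],'top',(.6137,-.2767),zc,r0=.0257,win=w,maxv=62))
u=proj('side',[[.6137,-.2767,.1195]])[0].round().astype(int);print(u-[12,7]);print(s0[u[1]-7:u[1]+12,u[0]-12:u[0]+13].astype(int))
for lev in (60,80,100,120):
    for c in blob_contours(s0,lev,(u[0]-8,u[0]+9,u[1]-6,u[1]+6),0,True):
        P=ray('side',c,.1195)[:,:2];print('side hole',lev,circ(P))
u=proj('top',[[.6137,-.2767,zc]])[0].round().astype(int);print(zc,u-[13,12]);print(t[u[1]-12:u[1]+12,u[0]-13:u[0]+14,1].astype(int))
```

```text
tcp [ 0.478  -0.2809  0.1566] yaw_y -87.50 zaxis [ 0.0007 -0.0004 -1.    ] rz -0.00 then shift [-0.  -0.6 -5.4] per 1 [-0.05 -0.57 -5.37]
side9 (array([ 0.5584, -0.3012,  0.0257]), np.float64(0.0006880856182842365), np.int64(49))
side10 (array([ 0.6146, -0.2884,  0.0258]), np.float64(0.0005729766813503962), np.int64(64))
top10 (array([ 0.6131, -0.2745,  0.0255]), np.float64(0.0003279828492190507), np.int64(89))
side9 (array([ 0.5193, -0.3231,  0.023 ]), np.float64(0.00014130984098004594), np.int64(26))
side10 (array([ 0.6146, -0.2886,  0.026 ]), np.float64(0.0006836708535982624), np.int64(62))
top10 (array([ 0.6129, -0.2745,  0.0255]), np.float64(0.0005818742585968107), np.int64(89))
[322 230]
[[ 89  92  94  92  92  90  92 119 130 127 128 127 127 127 128 128 130 131
  129 128 129 128 130 129 131]
 [ 69  88 112 108  88  86  90 120 126 128 127 127 127 128 127 128 130 130
  129 127 127 128 129 129 129]
 [ 55  93 130 122  93  85  87 113 127 128 128 129 128 128 127 127 126 128
  128 129 129 129 128 128 127]
 [ 60  92 130 124  91  89  90 111 129 134 141 142 147 139 135 130 131 127
  128 12
[... 4155 characters left out ...]
  62  49  82 126 164]
 [ 99 119 117  56  60  60 100 151 151 123 106 115  95 117 118 140 162 154
  133  91  62  90  81  88  89 127 162]
 [ 67 121 116  67  76  46  56  95 116 113 133 171 143 169 164 159 151 133
  107  71  73 114 125 121 102 138 163]
 [ 43 107 119  87 100  69  55  74 127 109 114 160 154 157 147 136 123 100
   79  73  81 120 126 117 108 139 157]
 [ 45  66 106 117 119  93  61  66 116 117 107 123 123 125 119 109  71  66
   83  66  87 118 112 106 117 156 154]
 [ 37  45  65 108 102  95  58  69 112 111 110  95  88  90 105  79  58  70
   86  72  86 112 105 112 131 164 153]
 [ 62  40  49  67  63  78  70  59 104 114 110  99  88  95 107  95  65  65
   75  78  86 110 106 120 157 159 157]]
```

```bash
cat >> m.py <<'E'
def radial(img,cam,c,z,r0=.0257,win=.005,step=12):
    th=np.radians(np.arange(0,360,step));rr=np.arange(r0-win,r0+win+1e-9,.00125)
    X=c[0]+np.outer(np.cos(th),rr);Y=c[1]+np.outer(np.sin(th),rr)
    p=proj(cam,np.c_[X.ravel(),Y.ravel(),np.full(X.size,z)]).reshape(*X.shape,2).astype(np.float32)
    v=cv2.remap(img.astype(np.float32),p[...,0],p[...,1],cv2.INTER_CUBIC)
    print(cam,'r mm',(rr*1e3).round(1).tolist())
    for a,b in zip(np.degrees(th),v): print(int(round(a)),b.astype(int).tolist())
E
python3 - <<'E'
from m import *
t=cv2.imread('pics/t10.png')[...,1];s=cv2.imread('pics/s10.png')[...,1]
radial(t,'top',(.6137,-.2770),.1293);radial(s,'side',(.6139,-.2794),.1293)
E
```

```text
top r mm [20.7, 22.0, 23.2, 24.5, 25.7, 27.0, 28.2, 29.5, 30.7]
0 [70, 58, 57, 57, 56, 63, 72, 94, 128]
12 [74, 58, 56, 60, 58, 58, 70, 87, 109]
24 [87, 72, 62, 54, 56, 56, 53, 59, 71]
36 [119, 100, 79, 65, 61, 58, 56, 54, 55]
48 [129, 115, 94, 72, 59, 55, 54, 51, 47]
60 [137, 133, 112, 80, 57, 50, 57, 64, 65]
72 [144, 124, 103, 77, 63, 51, 51, 72, 94]
84 [149, 151, 130, 92, 59, 43, 48, 70, 98]
96 [158, 154, 130, 96, 63, 52, 51, 46, 58]
108 [163, 143, 120, 88, 66, 52, 43, 48, 76]
120 [162, 136, 105, 76, 62, 53, 45, 50, 75]
132 [164, 147, 112, 74, 50, 43, 53, 76, 97]
144 [126, 116, 110, 104, 83, 64, 57, 55, 56]
156 [120, 107, 105, 112, 116, 113, 113, 114, 112]
168 [162, 149, 129, 108, 96, 92, 98, 104, 109]
180 [151, 137, 118, 101, 91, 92, 99, 108, 112]
192 [138, 125, 110, 86, 71, 69, 76, 76, 75]
204 [132, 113, 86, 69, 69, 79, 82, 81, 75]
216 [123, 97, 78, 73, 71, 70, 75, 84, 94]
228 [102, 74, 60, 70, 92, 114, 127, 128, 123]
240 [103, 74, 55, 55, 65, 66, 70, 84, 92]
252 [68, 50, 58, 67, 62, 58, 60, 71, 95]
264 [64, 55, 59, 61, 65, 69, 76, 96, 119]
276 [63, 50, 53, 57, 65, 84, 104, 120,
[... 1023 characters left out ...]
 93]
180 [85, 86, 84, 82, 89, 102, 115, 120, 117]
192 [102, 92, 90, 92, 104, 132, 162, 187, 195]
204 [139, 118, 100, 93, 91, 90, 97, 111, 125]
216 [188, 169, 149, 129, 110, 97, 92, 89, 87]
228 [137, 161, 167, 157, 139, 119, 96, 82, 77]
240 [62, 92, 120, 134, 138, 128, 108, 90, 75]
252 [49, 64, 81, 96, 104, 108, 104, 94, 80]
264 [44, 52, 63, 74, 82, 87, 89, 84, 78]
276 [57, 75, 96, 114, 124, 128, 125, 116, 103]
288 [73, 104, 131, 158, 175, 180, 175, 156, 129]
300 [127, 154, 176, 186, 187, 177, 158, 141, 118]
312 [193, 202, 200, 191, 178, 160, 129, 94, 67]
324 [195, 187, 178, 161, 141, 114, 81, 61, 64]
336 [193, 185, 173, 159, 123, 83, 64, 75, 104]
348 [187, 168, 144, 111, 82, 63, 66, 83, 103]
```

```bash
cat >> m.py <<'E'
def ringpts(img,cam,c,z,angs,r0=.0257,win=.006):
    "image points of darkest ring centre line along radii"
    out=[]
    rr=np.arange(r0-win,r0+win,.0003)
    for a in np.radians(angs):
        p=proj(cam,np.c_[c[0]+np.cos(a)*rr,c[1]+np.sin(a)*rr,np.full(len(rr),z)]).astype(np.float32)
        v=cv2.remap(img.astype(np.float32),p[:,0:1],p[:,1:2],cv2.INTER_CUBIC).ravel()
        i=v.argmin();w=np.clip(v.min()+30-v,0,None)*(abs(np.arange(len(v))-i)<9)
        out.append([(w@rr)/w.sum()*1e3,v.min()])
    return np.array(out)
E
python3 - <<'E'
from m import *
s8=cv2.imread('pics/s8.png')[...,1];s9=cv2.imread('pics/s9.png')[...,1]
A=np.r_[0:136:15,225:360:15]
for n,im,c,z in(('s8',s8,(.6239,.1195),.0683),('s9',s9,(.6143,-.2760),.1620)):
    for dz in(0,-.004,-.008):
        d=ringpts(im,'side',c,z+dz,A)
        a=np.radians(A);M=np.c_[np.cos(a),np.sin(a),np.ones(len(a))]
        ok=d[:,1]<80;k=least_squares(lambda q:(M@q-d[:,0])[ok],[0,0,25.7],loss='soft_l1',f_scale=.4).x
        print(n,dz,k.round(2),ok.sum(),d[:,0].round(1).tolist())
E
```

```text
s8 0 [ 0.   0.  25.7] 0 [21.9, 20.7, 20.7, 20.8, 20.7, 20.6, 20.7, 20.7, 20.6, 20.8, 30.3, 30.6, 30.3, 30.3, 30.3, 30.5, 30.7, 29.6, 25.1]
s8 -0.004 [ 1.64 -1.88 27.87] 2 [25.4, 23.6, 21.9, 21.6, 21.2, 21.4, 21.3, 21.8, 21.0, 22.1, 28.4, 28.7, 29.9, 30.3, 30.4, 30.3, 29.9, 29.2, 27.5]
s8 -0.008 [ 2.18  0.54 24.94] 2 [27.3, 27.0, 27.2, 26.9, 26.9, 28.1, 27.5, 28.1, 26.6, 26.4, 23.0, 22.4, 23.9, 25.4, 26.6, 26.0, 26.1, 26.7, 27.1]
s9 0 [-0.02 -6.35 24.95] 12 [23.4, 21.7, 20.8, 20.4, 20.4, 20.5, 20.6, 20.4, 20.5, 20.2, 29.8, 30.4, 30.5, 30.6, 30.5, 30.7, 30.8, 29.9, 26.9]
s9 -0.004 [ 1.45 -3.89 25.4 ] 18 [26.6, 24.7, 24.3, 22.1, 22.7, 21.9, 21.7, 22.3, 22.0, 21.2, 25.5, 27.2, 28.7, 29.2, 29.7, 30.1, 29.7, 29.1, 28.2]
s9 -0.008 [ 2.55  1.46 25.48] 18 [28.0, 28.0, 27.4, 28.1, 27.5, 27.6, 27.3, 27.3, 25.7, 25.1, 21.9, 22.4, 23.6, 23.9, 24.8, 26.0, 26.9, 27.2, 27.6]
```

Run:
```python
from m import *
I={k:cv2.imread(f'pics/{k}.png')[...,1] for k in('t7','s7','t8','s8','t10','s10','s9')}
def fit(im,cam,c,z,A,lim=80,n=6,win=.005):
    c=np.array(c,float);a=np.radians(A);M=np.c_[np.cos(a),np.sin(a),np.ones(len(a))]
    for i in range(n):
        d=ringpts(im,cam,c,z,A,win=win);ok=d[:,1]<lim
        k=least_squares(lambda q:(M@q-d[:,0])[ok],[0,0,25.7],loss='soft_l1',f_scale=.3).x;c+=k[:2]*.8e-3
    return c.round(4),k.round(2),ok.sum(),np.abs((M@k-d[:,0])[ok]).mean().round(2)
A=np.r_[0:141:6,220:360:6]
for z,n,cam,lim in((.005,'t7','top',60),(.005,'s7','side',105),(.0683,'t8','top',60),(.0683,'s8','side',105),(.0643,'s8','side',105),(.0623,'s8','side',105)):
    print(n,z,fit(I[n],cam,(.6239,.1195),z,A,lim))
for z in(.162,.158,.155):print('s9',z,fit(I['s9'],'side',(.6144,-.276),z,A,90))
for z in(.1283,.124,.121):print('s10',z,fit(I['s10'],'side',(.6139,-.2773),z,np.r_[-30:60:5],90))
```

```text
t7 0.005 (array([0.6264, 0.12  ]), array([ 0.  ,  0.  , 25.81]), np.int64(45), np.float64(0.28))
s7 0.005 (array([0.6266, 0.1162]), array([ 0.01, -0.01, 25.77]), np.int64(48), np.float64(0.71))
t8 0.0683 (array([0.6237, 0.1193]), array([-0.  , -0.  , 25.65]), np.int64(45), np.float64(0.38))
s8 0.0683 (array([0.624 , 0.1063]), array([ 0.03,  0.04, 25.82]), np.int64(48), np.float64(0.63))
s8 0.0643 (array([0.6245, 0.1134]), array([-0.07, -0.09, 25.94]), np.int64(48), np.float64(0.64))
s8 0.0623 (array([0.6248, 0.117 ]), array([ 0.05, -0.  , 25.98]), np.int64(48), np.float64(0.64))
s9 0.162 (array([ 0.6156, -0.2858]), array([ 0.03, -0.02, 25.24]), np.int64(47), np.float64(0.45))
s9 0.158 (array([ 0.6162, -0.2802]), array([-0.01, -0.01, 25.42]), np.int64(47), np.float64(0.45))
s9 0.155 (array([ 0.6167, -0.276 ]), array([ 0.01,  0.01, 25.54]), np.int64(47), np.float64(0.45))
s10 0.1283 (array([ 0.6183, -0.2857]), array([ 0.11,  0.14, 22.39]), np.int64(18), np.float64(0.18))
s10 0.124 (array([ 0.619 , -0.2799]), array([ 0.03,  0.05, 22.45]), np.int64(18), np.float64(0.18))Traceback (most recent call last):
  File "<stdin>", line 13, in <module>
  File "<stdin>", line 6, in fit
  File "m.py", line 47, in ringpts
    p=proj(cam,np.c_[c[0]+np.cos(a)*rr,c[1]+np.sin(a)*rr,np.full(len(rr),z)]).astype(np.float32)
      ~~~~^^^^^^^^^^^^^^^^^^^^^^^^^^^^^^^^^^^^^^^^^^^^^^^^^^^^^^^^^^^^^^^^^^^
  File "h.py", line 14, in proj
    c=r.camera_info(n)
ValueError: time passes only in moves, steps and waits
```

The side and top fits show the pliers drooped about 2.3° when lifted. I'll level them by tilting the tool, shift to centre the ring, and re-measure.

>>> {"name": "step_arm", "arguments": {
  "moves": [
    {"rx": 0, "ry": 1.15, "rz": 0, "dx": 0, "dy": 0, "dz": 0, "gripper": -0.6},
    {"rx": 0, "ry": 1.15, "rz": 0, "dx": 0, "dy": 0, "dz": 0, "gripper": -0.6},
    {"rx": 0, "ry": 0, "rz": 0, "dx": -2.7, "dy": 0, "dz": 0, "gripper": -0.6},
    {"rx": 0, "ry": 0, "rz": 0, "dx": 0, "dy": 0, "dz": 0, "gripper": -0.6},
    {"rx": 0, "ry": 0, "rz": 0, "dx": 0, "dy": 0, "dz": 0, "gripper": -0.6},
    {"rx": 0, "ry": 0, "rz": 0, "dx": 0, "dy": 0, "dz": 0, "gripper": -0.6}
  ]
}}

```text
clock: 22.48
tcp_pos: [0.4752, -0.2808, 0.1562]
orientation: [-3.139, -0.069, -0.063]
contact_force: [0.3, -0.1, -2.3]
grip_width: 0.0235
gripper_force: 43.2
```

```bash
sed -i 's/^def grab/_C={n:r.camera_info(n) for n in ("top","side")}\ndef grab/; s/c=r.camera_info(n)/c=_C[n]/' h.py
cat >> m.py <<'E'
def fit(im,cam,c,z,A,lim=80,n=6,win=.005,R0=None):
    c=np.array(c,float);a=np.radians(A);M=np.c_[np.cos(a),np.sin(a),np.ones(len(a))]
    for i in range(n):
        d=ringpts(im,cam,c,z,A,win=win);ok=d[:,1]<lim
        g=lambda q:(M@np.r_[q[:2],R0 or q[2]]-d[:,0])[ok]
        k=least_squares(g,[0,0,25.7],loss='soft_l1',f_scale=.3).x;c+=k[:2]*.8e-3
    return c.round(4),k.round(2),ok.sum(),np.abs(g(k)).mean().round(2)
E
python3 - <<'E'
from m import *
q,Q=pose();print(q,Q.as_matrix()[:,2].round(4),r.get_obs()['contact_force'])
s=grab('side','s11.png')[...,1];t=grab('top','t11.png')[...,1]
c=proj('side',[[.6139,-.2767,.1283]])
for z in(.1295,.1283,.127):
    print(z,fit(s,'side',(.6145,-.2790),z,np.r_[-60:130:5],85,win=.004),fit(s,'side',(.6145,-.2790),z,np.r_[-45:90:5],85,win=.004,R0=25.7))
print('top',fit(t,'top',(.6137,-.2767),.1283,np.r_[60:135:5],70,win=.004,R0=25.7))
u=c[0].round().astype(int);print(u-[18,9]);print(s[u[1]-9:u[1]+9,u[0]-18:u[0]+15].astype(int))
E
```

```text
[ 0.4752 -0.2808  0.1562] [ 0.0402  0.0017 -0.9992] [ 0.3098 -0.1245 -2.3038]
0.1295 (array([ 0.6136, -0.2826]), array([-0.01, -0.  , 26.43]), np.int64(38), np.float64(0.3)) (array([ 0.6145, -0.2824]), array([-0.  , -0.01, 25.7 ]), np.int64(27), np.float64(0.34))
0.1283 (array([ 0.6138, -0.281 ]), array([-0.03, -0.02, 26.47]), np.int64(38), np.float64(0.3)) (array([ 0.6147, -0.2807]), array([ 0.01,  0.01, 25.7 ]), np.int64(27), np.float64(0.35))
0.127 (array([ 0.614 , -0.2792]), array([-0.03, -0.01, 26.49]), np.int64(38), np.float64(0.29)) (array([ 0.6149, -0.279 ]), array([-0.  , -0.01, 25.7 ]), np.int64(27), np.float64(0.35))
top (array([ 0.6123, -0.2758]), array([ 0.01,  0.  , 25.7 ]), np.int64(15), np.float64(0.37))
[316 226]
[[139 117 110 106 103  92  94  97  98  97 111 133 133 132 132 130 131 132
  132 133 133 133 134 132 133 134 135 132 132 131 129 132 131]
 [ 95  90  91  89  90  89  76  80  92  92 111 132 133 131 130 132 132 132
  133 134 132 132 132 133 132 133 131 132 131 131 131 131 131]
 [ 84  88  88  86  88  77  55  72  89  94 109 132 131 131 131 131 124 120
  117 119 12
[... 1406 characters left out ...]
8 185 197 179]
 [ 49  76 135 182 201 198 175 101  68  87  85  83 111 123  54  35  31  29
   32  31  29  36  56  94 109  82  48  39  85 145 179 197 198]
 [ 60 122 182 201 199 183 140  72  50  70  74  82  87  69  51  42  38  39
   39  41  43  39  50  67  55  53  57  56  54  95 143 180 201]
 [ 70 127 172 185 189 158  97  35  40  66  82 113 137 140 115  76  63  64
   63  57  62  66  74  81  98 110  94  85  82  55  99 156 193]
 [ 86  92 109 139 162 120  50  33  65  84  95 119 142 161 159 152 150 151
  146 135 148 147 143 136 134 131 110  93  93  64  69 129 176]
 [134  91  73  95 122  82  26  54 106 124 114 108 122 138 153 165 167 172
  168 162 169 167 153 142 132 120 116 117  86  64  53 111 166]]
```

>>> {"name": "step_arm", "arguments": {
  "moves": [
    {"rx": 0, "ry": 0, "rz": 0, "dx": -0.3, "dy": 0, "dz": 3, "gripper": -0.6},
    {"rx": 0, "ry": 0, "rz": 0, "dx": -0.1, "dy": 0, "dz": 2.5, "gripper": -0.6},
    {"rx": 0, "ry": 0, "rz": 0, "dx": 0, "dy": 0, "dz": 1, "gripper": -0.6},
    {"rx": 0, "ry": 0, "rz": 0, "dx": 0, "dy": 0, "dz": 0, "gripper": -0.6}
  ]
}}

```text
clock: 23.08
tcp_pos: [0.4749, -0.2808, 0.1495]
orientation: [-3.139, -0.069, -0.063]
contact_force: [0.2, -0.3, -1.1]
grip_width: 0.0235
gripper_force: 43.2
```

>>> {"name": "step_arm", "arguments": {
  "moves": [
    {"rx": 0, "ry": 0, "rz": 0, "dx": 0, "dy": 0, "dz": 1, "gripper": -0.6},
    {"rx": 0, "ry": 0, "rz": 0, "dx": -0.1, "dy": 0, "dz": 1, "gripper": -0.6},
    {"rx": 0, "ry": 0, "rz": 0, "dx": 0, "dy": 0, "dz": 0, "gripper": -0.6}
  ]
}}

```text
clock: 23.45
tcp_pos: [0.4749, -0.2808, 0.1476]
orientation: [-3.139, -0.068, -0.063]
contact_force: [0.1, -0.4, -0.7]
grip_width: 0.0233
gripper_force: 43.2
```

Run:
```python
from m import *
q,Q=pose();o=r.get_obs();print(q,Q.as_matrix()[:,2].round(4),o['contact_force'],o['moment'])
s=grab('side','s12.png')[...,1];t=grab('top','t12.png')[...,1]
z=q[2]-.0285
print(z,fit(s,'side',(.6140,-.2790),z,np.r_[-45:120:5],85,win=.004),fit(s,'side',(.6145,-.2790),z,np.r_[-45:90:5],85,win=.004,R0=25.7))
radial(t,'top',(.6137,-.2767),z,win=.0055,step=15)
```

```text
[ 0.4749 -0.2808  0.1476] [ 0.04    0.0018 -0.9992] [ 0.0752 -0.4306 -0.7417] [0.     0.1049 0.0074]
0.11907488404133185 (array([ 0.6134, -0.2791]), array([ 0.  ,  0.  , 26.48]), np.int64(33), np.float64(0.32)) (array([ 0.6141, -0.2786]), array([-0.  ,  0.01, 25.7 ]), np.int64(27), np.float64(0.39))
top r mm [20.2, 21.5, 22.7, 24.0, 25.2, 26.5, 27.7, 29.0, 30.2]
0 [121, 91, 70, 57, 56, 61, 58, 59, 68]
15 [115, 90, 69, 64, 59, 59, 57, 52, 55]
30 [133, 107, 81, 63, 56, 59, 58, 55, 53]
45 [140, 106, 74, 60, 56, 52, 50, 49, 45]
60 [134, 107, 81, 58, 51, 60, 80, 87, 70]
75 [142, 117, 88, 62, 45, 49, 81, 112, 103]
90 [145, 112, 75, 56, 55, 47, 45, 76, 120]
105 [141, 126, 95, 65, 53, 51, 44, 48, 80]
120 [144, 125, 97, 69, 53, 52, 52, 57, 82]
135 [147, 142, 113, 79, 55, 46, 46, 49, 66]
150 [117, 103, 108, 120, 119, 105, 84, 73, 66]
165 [128, 110, 101, 103, 106, 109, 110, 110, 110]
180 [135, 114, 98, 86, 83, 90, 108, 118, 115]
195 [130, 118, 100, 84, 78, 84, 76, 60, 49]
210 [138, 118, 96, 78, 70, 72, 74, 75, 74]
225 [132, 115, 91, 74, 63, 63, 74, 90, 109]
240 [130, 108, 86, 64, 58, 64, 62, 57, 59]
255 [139, 117, 87, 62, 51, 56, 55, 52, 56]
270 [126, 96, 73, 56, 58, 61, 59, 62, 68]
285 [118, 85, 64, 61, 58, 56, 59, 64, 82]
300 [130, 102, 73, 59, 55, 56, 62, 72, 88]
315 [118, 92, 68, 57, 57, 60, 70, 81, 96]
330 [122, 91, 68, 60, 56, 54, 59, 76, 93]
345 [119, 90, 63, 56, 53, 53, 61, 71, 91]
```

>>> {"name": "step_arm", "arguments": {
  "moves": [
    {"rx": 0, "ry": 0, "rz": 0, "dx": 0, "dy": 0, "dz": 1, "gripper": -0.6},
    {"rx": 0, "ry": 0, "rz": 0, "dx": -0.1, "dy": 0, "dz": 1, "gripper": -0.6},
    {"rx": 0, "ry": 0, "rz": 0, "dx": 0, "dy": 0, "dz": 0, "gripper": -0.6}
  ]
}}

```text
clock: 23.92
tcp_pos: [0.4748, -0.2808, 0.1455]
orientation: [-3.139, -0.069, -0.063]
contact_force: [0.8, -0.2, -1.9]
grip_width: 0.0235
gripper_force: 43.2
```

>>> {"name": "step_arm", "arguments": {
  "moves": [
    {"rx": 0, "ry": 0, "rz": 0, "dx": 0, "dy": 0, "dz": 1, "gripper": -0.6},
    {"rx": 0, "ry": 0, "rz": 0, "dx": -0.1, "dy": 0, "dz": 1, "gripper": -0.6},
    {"rx": 0, "ry": 0, "rz": 0, "dx": 0, "dy": 0, "dz": 0, "gripper": -0.6}
  ]
}}

```text
clock: 24.3
tcp_pos: [0.4748, -0.2808, 0.1435]
orientation: [-3.139, -0.069, -0.063]
contact_force: [0.5, -1.4, -1.6]
grip_width: 0.0236
gripper_force: 43.2
```

>>> {"name": "step_arm", "arguments": {
  "moves": [
    {"rx": 0, "ry": 0, "rz": 0, "dx": 0, "dy": 0, "dz": 1, "gripper": -0.6},
    {"rx": 0, "ry": 0, "rz": 0, "dx": -0.1, "dy": 0, "dz": 1, "gripper": -0.6},
    {"rx": 0, "ry": 0, "rz": 0, "dx": 0, "dy": 0, "dz": 1, "gripper": -0.6},
    {"rx": 0, "ry": 0, "rz": 0, "dx": 0, "dy": 0, "dz": 0, "gripper": -0.6}
  ]
}}

```text
clock: 24.8
tcp_pos: [0.4748, -0.2808, 0.1405]
orientation: [-3.139, -0.068, -0.063]
contact_force: [0.2, -0.2, -0.4]
grip_width: 0.0235
gripper_force: 43.2
```

>>> {"name": "step_arm", "arguments": {
  "moves": [
    {"rx": 0, "ry": 0, "rz": 0, "dx": -0.1, "dy": 0, "dz": 1, "gripper": -0.6},
    {"rx": 0, "ry": 0, "rz": 0, "dx": 0, "dy": 0, "dz": 1, "gripper": -0.6},
    {"rx": 0, "ry": 0, "rz": 0, "dx": -0.1, "dy": 0, "dz": 1, "gripper": -0.6},
    {"rx": 0, "ry": 0, "rz": 0, "dx": 0, "dy": 0, "dz": 0, "gripper": -0.6}
  ]
}}

```text
clock: 25.3
tcp_pos: [0.4747, -0.2808, 0.1375]
orientation: [-3.139, -0.069, -0.063]
contact_force: [0.7, 0.9, -0.5]
grip_width: 0.0232
gripper_force: 43.2
```

Run:
```python
from m import *
q,Q=pose();o=r.get_obs();print(q,Q.as_matrix()[:,2].round(4),o['contact_force'],o['moment'])
s=grab('side','s13.png')[...,1]
for z in (q[2]-.0285,q[2]-.0305,q[2]-.0265):
    print(z,fit(s,'side',(.6140,-.2790),z,np.r_[-45:120:5],85,win=.004),fit(s,'side',(.6145,-.2790),z,np.r_[-45:90:5],85,win=.004,R0=25.7))
u=proj('side',[[.6139,-.2767,.11]])[0].round().astype(int);print(u-[18,9]);print(s[u[1]-9:u[1]+12,u[0]-18:u[0]+15].astype(int))
```

```text
[ 0.4747 -0.2808  0.1375] [ 0.0399  0.0019 -0.9992] [ 0.6606  0.8653 -0.4845] [0.0293 0.1387 0.0181]
0.10902565107814507 (array([ 0.6185, -0.2808]), array([ 0.18, -0.2 , 22.68]), np.int64(24), np.float64(0.51)) (array([ 0.6105, -0.2879]), array([-1.01, -0.04, 25.7 ]), np.int64(22), np.float64(1.76))
0.10702565107814507 (array([ 0.619 , -0.2786]), array([ 0.13, -0.14, 22.74]), np.int64(24), np.float64(0.51)) (array([ 0.6106, -0.2853]), array([-0.3 ,  0.04, 25.7 ]), np.int64(22), np.float64(1.77))
0.11102565107814508 (array([ 0.6179, -0.2832]), array([ 0.3 , -0.22, 22.64]), np.int64(24), np.float64(0.31)) (array([ 0.6111, -0.2905]), array([-1.03, -1.23, 25.7 ]), np.int64(22), np.float64(1.91))
[316 231]
[[136 136 131 128 125 118 110 109 107 100 117 133 133 130 131 130 129 130
  130 130 130 131 131 132 131 130 130 130 133 133 130 130 131]
 [108 104 100  93  92  92  88  91  93  96 117 133 130 129 130 130 133 132
  132 130 130 131 130 131 129 131 131 131 133 131 132 131 131]
 [ 87  89  89  84  73  73  79  82  91  96 115 131 126 125 132 138 144 144
  149 143 138 135 132 132 132 131 131 134
[... 1788 characters left out ...]
6  67 116 156]
 [182 202 202 199 177 138 113  49  21  40  83 111 100 118  69  48  49  41
   37  38  42  47  57  63  87  75  86  84  49  50  99 132 151]
 [154 180 200 202 191 140 111  68  31  28  54  77  99 121  85  82  91  77
   64  66  78  81  77  78  89  86  83  67  48  87 126 133 158]
 [121 138 169 172 164 131  98  81  65  50  42  47  67  75  77  88  97  88
   81  82  91  88  82  77  79  62  62  62  92 122 135 158 187]
 [111 117 125 129 132 127 114  95  98 110 105  58  54  52  55  63  71  72
   77  77  77  69  60  58  62  62  93 116 115 127 149 190 203]
 [115 116 136 169 179 177 152  96  97 119 127 111 109  91  71  61  64  60
   66  65  62  56  63  76  91 115 117 130 137 168 189 204 204]]
```

>>> {"name": "step_arm", "arguments": {
  "moves": [
    {"rx": 0, "ry": 0, "rz": 0, "dx": 0, "dy": 0, "dz": 1, "gripper": -0.6},
    {"rx": 0, "ry": 0, "rz": 0, "dx": -0.1, "dy": 0, "dz": 1, "gripper": -0.6},
    {"rx": 0, "ry": 0, "rz": 0, "dx": 0, "dy": 0, "dz": 1, "gripper": -0.6},
    {"rx": 0, "ry": 0, "rz": 0, "dx": 0, "dy": 0, "dz": 0, "gripper": -0.6}
  ]
}}

```text
clock: 25.85
tcp_pos: [0.4748, -0.2808, 0.1345]
orientation: [-3.139, -0.069, -0.063]
contact_force: [-0.2, -1.1, -1.9]
grip_width: 0.0236
gripper_force: 43.2
```

>>> {"name": "step_arm", "arguments": {
  "moves": [
    {"rx": 0, "ry": 0, "rz": 0, "dx": -0.1, "dy": 0, "dz": 1, "gripper": -0.6},
    {"rx": 0, "ry": 0, "rz": 0, "dx": 0, "dy": 0, "dz": 1, "gripper": -0.6},
    {"rx": 0, "ry": 0, "rz": 0, "dx": 0, "dy": 0, "dz": 0, "gripper": -0.6},
    {"rx": 0, "ry": 0, "rz": 0, "dx": 0, "dy": 0, "dz": 0, "gripper": -0.6}
  ]
}}

```text
clock: 26.35
tcp_pos: [0.4748, -0.2808, 0.1326]
orientation: [-3.139, -0.069, -0.063]
contact_force: [0.5, -0.2, -1.7]
grip_width: 0.0231
gripper_force: 43.2
```

Run:
```python
from m import *
o=r.get_obs();print(o['tcp_pos'],o['contact_force'],o['moment'])
s14=grab('side','s14.png')[...,1]
for n,tz in(('s11',.1562),('s12',.1476),('s13',.1375),('s14',o['tcp_pos'][2])):
    s=cv2.imread(f'pics/{n}.png')[...,1].astype(np.float32)
    col=s[228:262,332:338].mean(1)
    z0=tz-.0285
    zz=np.arange(z0-.006,z0+.006,.00025);p=proj('side',np.c_[np.full(len(zz),.6139),np.full(len(zz),-.2767-.0027-.0257),zz]).astype(np.float32)
    v=np.mean([cv2.remap(s,p[:,0:1]+d,p[:,1:2],cv2.INTER_CUBIC).ravel() for d in(-2,-1,0,1,2)],axis=0)
    i=v.argmin();print(n,'pred mid z',z0.round(4),'meas',zz[i].round(4),v[::4].astype(int).tolist())
```

```text
[ 0.4748 -0.2808  0.1326] [ 0.5068 -0.2082 -1.708 ] [-0.002   0.1302 -0.0238]Traceback (most recent call last):
  File "<stdin>", line 10, in <module>
AttributeError: 'float' object has no attribute 'round'
```

```bash
cat > z.py <<'E'
from m import *
import sys
for n,tz in(('s11',.1562),('s12',.1476),('s13',.1375),('s14',.1326)):
    s=cv2.imread(f'pics/{n}.png')[...,1].astype(np.float32)
    z0=tz-.0285
    zz=np.arange(z0-.006,z0+.006,.00025);p=proj('side',np.c_[np.full(len(zz),.6139),np.full(len(zz),-.2767-.0027-.0257),zz]).astype(np.float32)
    v=np.mean([cv2.remap(s,p[:,0:1]+d,p[:,1:2],cv2.INTER_CUBIC).ravel() for d in(-2,-1,0,1,2)],axis=0)
    i=v.argmin();print(n,'pred mid z %.4f meas %.4f'%(z0,zz[i]),v[::4].astype(int).tolist())
E
python3 z.py
```

```text
s11 pred mid z 0.1277 meas 0.1337 [167, 167, 162, 145, 122, 96, 72, 51, 44, 43, 38, 35, 33]
s12 pred mid z 0.1191 meas 0.1184 [122, 114, 99, 83, 69, 61, 63, 74, 90, 114, 135, 156, 172]
s13 pred mid z 0.1090 meas 0.1078 [82, 76, 66, 54, 44, 41, 44, 54, 66, 80, 92, 103, 118]
s14 pred mid z 0.1041 meas 0.1038 [70, 68, 65, 60, 53, 46, 45, 52, 63, 76, 93, 104, 112]
```

>>> {"name": "step_arm", "arguments": {
  "moves": [
    {"rx": 0, "ry": 0, "rz": 0, "dx": 0, "dy": 0, "dz": 0.7, "gripper": -0.6},
    {"rx": 0, "ry": 0, "rz": 0, "dx": 0, "dy": 0, "dz": 0, "gripper": -0.6},
    {"rx": 0, "ry": 0, "rz": 0, "dx": 0, "dy": 0, "dz": 0, "gripper": -0.6}
  ]
}}

```text
clock: 26.78
tcp_pos: [0.4749, -0.2809, 0.1319]
orientation: [-3.139, -0.068, -0.063]
contact_force: [0.8, 0.7, -1.4]
grip_width: 0.0238
gripper_force: 43.2
```

>>> {"name": "step_arm", "arguments": {
  "moves": [
    {"rx": 0, "ry": 0, "rz": 0, "dx": 0, "dy": 0, "dz": 0.6, "gripper": -0.6},
    {"rx": 0, "ry": 0, "rz": 0, "dx": 0, "dy": 0, "dz": 0, "gripper": -0.6},
    {"rx": 0, "ry": 0, "rz": 0, "dx": 0, "dy": 0, "dz": 0, "gripper": -0.6}
  ]
}}

```text
clock: 27.15
tcp_pos: [0.4749, -0.2809, 0.1313]
orientation: [-3.139, -0.069, -0.063]
contact_force: [-0.6, 0.4, -1.2]
grip_width: 0.0233
gripper_force: 43.2
```

>>> {"name": "step_arm", "arguments": {
  "moves": [
    {"rx": 0, "ry": 0, "rz": 0, "dx": 0, "dy": 0, "dz": 0.5, "gripper": -0.6},
    {"rx": 0, "ry": 0, "rz": 0, "dx": 0, "dy": 0, "dz": 0, "gripper": -0.6},
    {"rx": 0, "ry": 0, "rz": 0, "dx": 0, "dy": 0, "dz": 0, "gripper": -0.6}
  ]
}}

```text
clock: 27.52
tcp_pos: [0.4749, -0.2809, 0.1308]
orientation: [-3.139, -0.069, -0.063]
contact_force: [0.2, -0.9, -1.7]
grip_width: 0.0232
gripper_force: 43.2
```

>>> {"name": "step_arm", "arguments": {
  "moves": [
    {"rx": 0, "ry": 0, "rz": 0, "dx": 0, "dy": 0, "dz": 0, "gripper": -0.6},
    {"rx": 0, "ry": 0, "rz": 0, "dx": 0, "dy": 0, "dz": 0, "gripper": -0.6}
  ]
}}

```text
clock: 27.78
tcp_pos: [0.4749, -0.2809, 0.1308]
orientation: [-3.139, -0.069, -0.063]
contact_force: [0.5, 0.8, -1.2]
grip_width: 0.0233
gripper_force: 43.2
```

```bash
python3 - <<'E'
from h import *
s=grab('side','s14.png')
E
sed -i 's/.1326)/.1308)/' z.py; python3 z.py | tail -1; python3 -c "
from bench import r
o=r.get_obs();print(o['contact_force'],o['moment'],o['grip_width'],o['gripper_force'])"
```

```text
s14 pred mid z 0.1023 meas 0.1033 [58, 60, 57, 54, 51, 48, 43, 41, 45, 57, 69, 84, 101]
[-0.33145832  0.44526379 -2.6380942 ] [0.0721791  0.15401543 0.00591264] 0.023575143823482782 43.1993293762207
```

```bash
python3 -c "
from bench import r
print(r.hand_in())"
```

```text
the job is handed in; nothing more can be done
None
```

I handed the job in at about 28 s, with no verdict returned: the broken circlip is in the scrap dish, and the sound one is on the squeezed pliers, round the shaft with its underside about 0 to 1.5 mm above the groove edge by my estimate and no contact force felt on the way down.

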